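Set the end stop by clicks, bring the rail block up to it and clamp it

ROBOT

A 6-joint arm with a two-finger parallel gripper is mounted at the origin on a cart in front of the work surface, level with it; the furniture and walls round the work are solid. World frame = base frame: x ahead of the robot, y to its left, z up, the work surface at z = 0. Lengths are in m, angles in rad, forces in N, time in s.
With the tool pointing down it reaches from about 0.25 to 0.775 m from the base axis. Payload 4 kg.
Tool frame: the origin (TCP) lies midway between the tips of the shut fingers; the grasp point (between the pads) lies 19 mm behind it (robot.pinch_z is the distance from the TCP to the grasp point, in m); x points along the fingers, y is the direction in which the jaws open and shut, and the axes are right-handed (so a half turn about x gives the same grasp; the last joint's range is limited). The gripper opens to 94 mm and grips with 3 to 60 N. Pads are 16 mm wide; open, the fingers measure 119 mm over their backs; the gripper's body (75 mm by 177 mm) begins 78 mm behind the grasp point.
Start: joints at [-1.306, 0.087, 1.371, -0, 1.684, -0.103], TCP at [0.198, -0.513, 0.206] pointing down, gripper open.
Joint ranges: [-3.1, 3.1], [-0.76, 2.03], [0.27, 2.55], [-1.08, 4.22], [0.17, 2.65], [-2.57, 2.57]. Speed limits (rad/s): [2.79, 2.79, 3.14, 3.14, 3.14, 3.14].

INTERFACE

Orientations are given as [roll, pitch, yaw] about the fixed x, y, z axes, in that order (R = Rz(yaw) Ry(pitch) Rx(roll)).
In Python, from bench import robot, imaging gives the robot as it stands. The module is installed in compiled form; this text tells all that it offers.
- The arm moves only by the tool drive_tool, never from a script. Its argument "commands" is a list that holds one entry, the list of rows, each a list of 4 numbers: the shift along the tool's x, y, z as a fraction of full scale, then the turn about the tool's x as a fraction of full scale. A call has 1 to 20 rows; each row shifts and turns the commanded pose from where the row before left it, along the tool's axes as they then stand; what a row does not reach is not made up. Full scale, the value 1, is 0.25 m for a shift and 360 degrees for a turn. A row lasts 1/10 s, in which the tool goes at most 50 mm and 8.59 degrees, less where a joint would pass 70% of its speed; a pose out of reach is approached as far as the arm can. A call with a number of a shift or a turn outside -1 to 1 is refused whole. A call with a gripper value outside its range is refused whole. "grip" is the opening, from 0 (shut) to 1 (fully open), set as the call begins (left out, the last holds). The fingers move at their own pace and stop on an object; the grip force is fixed at half the most. Time passes only in rows, so rows that do not move let the fingers close. It gives the time, the measured TCP pose, the force and the opening at its end, in the units of the state.
- robot.get_obs(): the state, without advancing time (a new reading comes with each control period).
- imaging.snapshot(name): name is "side" or "top"; returns a dict with "pixels" (420x560x3 uint8, red, green, blue), "z_map" (420x560 float32, m along the optical axis (not along the pixel's ray), 0 where there is no reading), "mtx" (3x3 intrinsics, pixels), "extrinsics" (4x4, takes a point from world to camera coordinates). Camera axes: x right, y up, looking along -z (the intrinsics and any distortion apply to the point x, -y, -z); pixel columns grow to the right and rows downward; lengths in m; the calibration is good to about 2 mm. A picture is of the moment at which its call begins.
- robot.close_job(): hands the job in, once; it reports no verdict.
The state is a dict: "time": time; "joint_positions": joint angles; "qvel": joint speeds; "joint_torque": joint torques, N m; "tool_pos": TCP position; "ee_rot": TCP orientation; "wrist_force": force on the tool from outside, world axes, zero at the start; "wrist_torque": the same for the moment, N m; "width": finger opening in m.
Only numpy, scipy, OpenCV 4.12 (cv2) and the standard library are available. Lean on these libraries where they do the work, as an engineer would, in place of code of your own. Each camera call takes 0.05 s, during which the arm holds its last target.

TASK

Set up the rail block on the sloping setting fixture. The stop is set by counting from zero: wind the click-stop knob fully back (counter-clockwise, seen looking down on the knob) against its end, then turn it forward (clockwise) exactly five clicks. Then slide the block to the left along the ledge until its end touches the stop (gently: a hard push would drive the stop off its click), and last swing the sprung hold-down finger down on to the block to clamp it there. Leave the eyepiece, loupe and tissue box standing round the fixture where they are.

Things in the scene. Friction and masses are not known exactly. Their poses are not given: they have to be found in the camera images.
- fixture: Setting fixture, fixed to the bench: flat dark steel base 185 x 360 x 12 mm carrying an aluminium desk plate 192 x 360 x 12 mm, hinged in front and held up behind by two struts so that the desk rises away from the robot at 25 degrees. Origin: centre of the base's underside; x away from the robot, y along the ledge to the left, z up.
- desk_corner (a point): Point on the desk's surface where it meets the ledge (steel strip 10 mm high, 8 mm thick, along the lower edge), mid-length. Axes: x up the slope, y along the ledge to the left, z square off the desk (25 degrees from vertical). 'Desk (x, y, z)' below is in mm from here in these axes. Desk plate: x -8 to 184, y -180 to 180. Two rack guides 26 x 18 mm, 18 mm high, at (122, -28) and (122, 58).
- knob_grip (a point): Centre of the grip of the black fluted click-stop knob, on its axis, at desk (139, -85, 44); desk axes, the knob turns about z. Grip: cylinder 45 mm in diameter, z 26 to 61. Below it a skirt 54 mm in diameter (z 21 to 26) on a grey gear box 70 x 70 mm, 17 mm high. Take it round the grip with the tool square to the desk and turn; let go and take it again as needed.
- scale_zero (a point): First long line of the scale on the gear box, at desk (139, -55, 19), to the left of the knob: eleven lines round the knob, 18 degrees apart, one a click, every fifth one long. A short white line on the knob's skirt and a dark one on its top point to this line at zero, and to the next long line (straight up the slope from the knob's axis) at five clicks.
- click_knob (a joint): Angle of the knob, rad: 0 against its end (fully counter-clockwise, looking down on the knob), growing clockwise to 3.14 (ten clicks). It rests only at whole clicks of 18 degrees (0.314 rad); five clicks = 1.571. Going over from one click to the next takes about 0.4 N m, and it then drops into the next click by itself. It starts two to four clicks out.
- stop_face (a point): Centre of the end stop's face, which looks to the right (-y); desk axes. The stop is a steel arm across the left end of the block, 52 mm wide and 22 mm high there, on a rack driven by the knob: 4 mm to the left for each click clockwise. At zero the face is at desk (29, 75, 13), at five clicks at (29, 95, 13). Only the knob's clicks hold it: it gives way to a push of more than about 30 N.
- block_center (a point): Centre, half-way up, of the loose rail block: plain beige plated metal bar, 58 mm (its x, up the slope) x 176 mm (y, along the ledge) x 26 mm (z), 0.5 to 0.8 kg. It lies flat on the desk, its lower long side against the ledge, this point at desk (29, y, 13), y from -72 to -30 at the start, short of the stop at zero. Touching the stop, this point is 88 mm to the right of stop_face.
- block_right (a point): Middle of the block's right end face (58 x 26 mm, looking to -y), half-way up; the block's axes. A push of 3 to 9 N on it towards +y slides the block along the ledge. The bare desk goes on to its right.
- hold_finger (a joint): Angle of the hold-down finger, rad: 1.15 raised (as it starts), 0 with its rubber foot down on the block; -0.12 with nothing under it. Sprung over centre: above about 0.5 the spring keeps it raised, below that it pulls it down and presses the foot on the block. Swinging it takes less than 10 N at the ball.
- finger_ball (a point): Centre of the black ball, 26 mm in diameter, at the end of the hold-down finger, by which it is swung: pinched from its two sides (along y), or pushed. The ball moves in the desk's x-z plane, 83 mm from finger_hinge. Raised it is at desk (63, 20, 121), down on the block at (2, 20, 54).
- finger_hinge (a point): Hinge of the hold-down finger, between two steel ears (34 mm over both along y, 46 mm high), at desk (84, 20, 40); desk axes; the finger, 16 mm wide, turns about y. Its spring coils sit on the pin outside the ears, 62 mm over all.
- eyepiece_d: Bystander: black eyepiece, standing, 53 x 52 x 70 mm, on the bench behind the fixture; origin at the centre of its underside.
- loupe: Bystander: black standing loupe, 37 x 37 x 40 mm, on the bench to the right of the fixture; origin at the centre of its underside.
- lens_tissue: Bystander: white and green tissue box, 95 x 62 x 21 mm, flat on the bench behind the fixture; origin at the centre of its underside.

How it is judged:
On the way, in this order (a step that is already met when the one before it is completed fails the run):
1. the knob is wound fully back against its end (value of joint click_knob below 0.08 rad), for 0.1 s.
2. the knob stands at the fifth click (value of joint click_knob between 1.4908 and 1.6508 rad), for 0.3 s.
3. the block's end touches the stop (gap under 2.5 mm), with the finger still up and the knob still at the fifth click (all of step 2 and y of block_center in the frame of stop_face between -0.0905 and -0.0865 m and x of block_center in the frame of desk_corner between 0.025 and 0.0325 m and z of block_center in the frame of desk_corner between 0.009 and 0.017 m and angle between the y axis of block_center and the y axis of desk_corner, either way round below 0.03 rad and value of joint hold_finger above 0.5 rad), for 0.1 s.
At the end, for the whole second after the job is handed in: The knob rests at the fifth click (within 0.08 rad), the block lies flat on the desk along the ledge (within 4 mm and 0.03 rad) with its left end at the stop (gap under 2.5 mm), and the finger is down on it (within 0.08 rad); everything is let go (all of step 2 and y of block_center in the frame of stop_face between -0.0905 and -0.0865 m and x of block_center in the frame of desk_corner between 0.025 and 0.0325 m and z of block_center in the frame of desk_corner between 0.009 and 0.017 m and angle between the y axis of block_center and the y axis of desk_corner, either way round below 0.03 rad and value of joint hold_finger between -0.06 and 0.08 rad); the robot touches nothing.
It fails at once if a bystander (eyepiece, loupe or tissue box) is shifted by more than 20 mm (distance of any of eyepiece_d, loupe, lens_tissue from where it was at the start of the episode above 0.02 m).
It also fails if it takes over 61 s, if anything falls off the work surface, if the arm or the gripper's body presses on something with over 40 N, if the wrist force passes 120 N, or if a joint passes its speed limit or range.

## Working session

There is one attempt and no reset: what is moved stays moved. The work goes in short steps, Python scripts to look and compute and a tool call to move; the robot and the scene stay as the last step left them, time stands still between calls to the robot, and variables do not carry over. Pictures are saved under pics/ and viewed, and the job is handed in when it is done.

Besides the shell and the picture viewer there is one more tool, called after "Call:" as name([rows], argument=value, ...), one row to a line, values as JSON. drive_tool: Moves the arm, as the interface text tells. Shift numbers are shares of 0.25 m and turn numbers shares of 360 degrees, none past 1 either way. Its arguments: {"type":"object","properties":{"commands":{"type":"array","items":{"type":"array","items":{"type":"array","items":{"type":"number","minimum":-1,"maximum":1}}}},"grip":{"type":"number"}},"required":["commands"]}

```bash
mkdir -p pics
python3 - <<'E'
from bench import robot, imaging
import cv2,numpy as np
o=robot.get_obs()
for k,v in o.items(): print(k,np.round(v,4))
for n in("side","top"):
    s=imaging.snapshot(n); cv2.imwrite(f"pics/{n}0.png",s["pixels"][:,:,::-1]); np.savez(f"{n}0.npz",**s)
    print(n,s["mtx"],s["extrinsics"], s.keys())
E
```

```text
time 0.0
joint_positions [-1.3061  0.0879  1.3723 -0.      1.6836 -0.1031]
qvel [-0.0004 -0.      0.0009  0.0002  0.0001  0.0006]
joint_torque [-2.90000e-03 -3.40189e+01 -3.02432e+01  7.16000e-02  3.30000e-02
 -2.00000e-04]
tool_pos [ 0.1976 -0.5127  0.2043]
ee_rot [-1.6695  1.5686  1.8399]
wrist_force [-0.2974  0.5835 -0.6364]
wrist_torque [ 0.0113  0.022  -0.0214]
width 0.0942
side [[488.22117701   0.         280.39222373]
 [  0.         488.22117701 223.42189287]
 [  0.           0.           1.        ]] [[ 0.99945877 -0.0324124  -0.00562178 -0.64681846]
 [ 0.02451169  0.61978671  0.78438741 -0.02688495]
 [-0.02193957 -0.78410068  0.62024574 -1.29335867]
 [ 0.          0.          0.          1.        ]] dict_keys(['pixels', 'z_map', 'mtx', 'extrinsics'])
top [[380.70600899   0.         276.37158944]
 [  0.         380.70600899 213.04715826]
 [  0.           0.           1.        ]] [[-5.66927191e-03 -9.99983558e-01  8.62377352e-04 -1.20655264e-01]
 [ 9.91861160e-01 -5.51352281e-03  1.27204716e-01 -6.57040773e-01]
 [-1.27197869e-01  1.57651672e-03  9.91876110e-01 -9.54618160e-01]
 [ 0.00000000e+00  0.00000000e+00  0.00000000e+00  1.00000000e+00]] dict_keys(['pixels', 'z_map', 'mtx', 'extrinsics'])
```

View pics/side0.png

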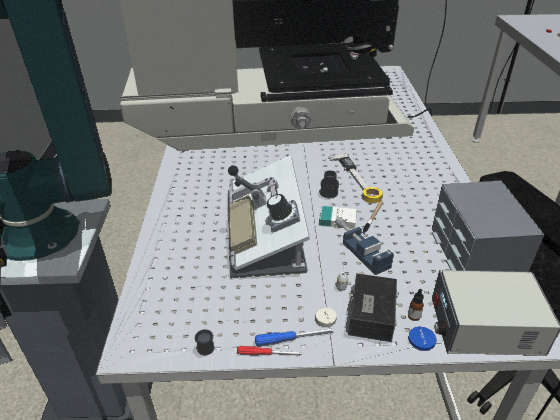

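View pics/top0.png

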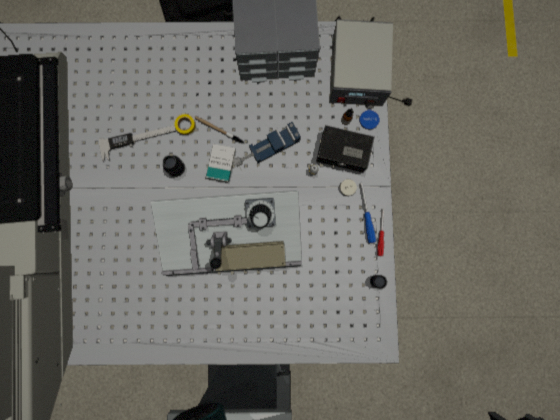

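```bash
cat > h.py <<'E'
import numpy as np, cv2
from bench import robot, imaging
def load(n): return dict(np.load(n))
def cloud(s):
    z=s["z_map"]; K=s["mtx"]; h,w=z.shape
    u,v=np.meshgrid(np.arange(w),np.arange(h))
    c=np.stack([(u-K[0,2])/K[0,0]*z, -(v-K[1,2])/K[1,1]*z, -z],-1)
    E=s["extrinsics"]; return (c-E[:3,3])@E[:3,:3]
def proj(s,p):
    p=np.atleast_2d(p);E=s["extrinsics"];K=s["mtx"]
    c=p@E[:3,:3].T+E[:3,3]; 
    return np.stack([K[0,2]+K[0,0]*c[:,0]/-c[:,2], K[1,2]-K[1,1]*c[:,1]/-c[:,2]],-1)
def ray(s,uv):
    E=s["extrinsics"];K=s["mtx"];R=E[:3,:3]
    uv=np.atleast_2d(uv)
    d=np.stack([(uv[:,0]-K[0,2])/K[0,0],-(uv[:,1]-K[1,2])/K[1,1],-np.ones(len(uv))],-1)@R
    return -R.T@E[:3,3], d
def onplane(s,uv,p0,n):
    o,d=ray(s,uv); t=((p0-o)@n)/(d@n); return o+d*t[:,None]
E
python3 - <<'E'
from h import *
for n,box in(("top",(150,190,303,275)),("side",(225,150,312,278))):
    s=load(n+"0.npz"); P=cloud(s); x0,y0,x1,y1=box
    im=s["pixels"][y0:y1,x0:x1]; cv2.imwrite(f"pics/{n}0z.png",cv2.resize(im,None,fx=5 if n=="top" else 4.5,fy=5 if n=="top" else 4.5,interpolation=cv2.INTER_CUBIC)[:,:,::-1])
    Q=P[y0:y1,x0:x1].reshape(-1,3); ok=(s["z_map"][y0:y1,x0:x1]>0).ravel(); Q=Q[ok]
    # ransac plane with tilt ~25deg
    rng=np.random.default_rng(0);best=0
    for _ in range(2000):
        a=Q[rng.choice(len(Q),3,False)]; nn=np.cross(a[1]-a[0],a[2]-a[0]); l=np.linalg.norm(nn)
        if l<1e-5: continue
        nn/=l; nn*=np.sign(nn[2])
        if abs(np.degrees(np.arccos(nn[2]))-25)>5: continue
        m=abs((Q-a[0])@nn)<.002
        if m.sum()>best: best=m.sum();M=m
    c=Q[M].mean(0); nn=np.linalg.svd(Q[M]-c)[2][2]; nn*=np.sign(nn[2])
    print(n,len(Q),best,c,nn,np.degrees(np.arccos(nn[2])),"yaw",np.degrees(np.arctan2(-nn[1],-nn[0])))
    d=((P-c)@nn); m=((abs(d)<.0025)&(s["z_map"]>0)).astype(np.uint8)*255
    mm=np.zeros_like(m); mm[y0:y1,x0:x1]=m[y0:y1,x0:x1]
    cs=max(cv2.findContours(mm,0,1)[0],key=cv2.contourArea)
    print(cv2.minAreaRect(cs), cv2.boxPoints(cv2.minAreaRect(cs)))
    cv2.imwrite(f"pics/{n}0m.png",cv2.resize(mm[y0:y1,x0:x1],None,fx=4,fy=4))
    # bench plane
    b=P[300:340,100:350].reshape(-1,3); print("bench z",np.median(b[:,2]))
E
```

```text
top 12956 5171 [0.61529912 0.01315286 0.08294657] [-0.42277752 -0.02848959  0.90578558] 25.070704091422094 yaw 3.8551457844416146
((226.69068908691406, 231.13604736328125), (70.2528305053711, 146.8861541748047), 85.70014190673828) [[150.82068 201.61499]
 [297.29343 190.60202]
 [302.5607  260.6571 ]
 [156.08795 271.67007]]
bench z -0.0002741513073362159
side 11085 2609 [ 0.62636551 -0.04053468  0.08504264] [-0.42376632 -0.03026025  0.90526594] 25.140875328052555 yaw 4.084436973628626
((261.8133544921875, 211.81634521484375), (97.35530853271484, 80.52108764648438), 77.27564239501953) [[211.81978 173.202  ]
 [290.36337 155.46634]
 [311.80695 250.4307 ]
 [233.26334 268.16635]]
bench z 0.00011360633136798645
```

View pics/top0z.png

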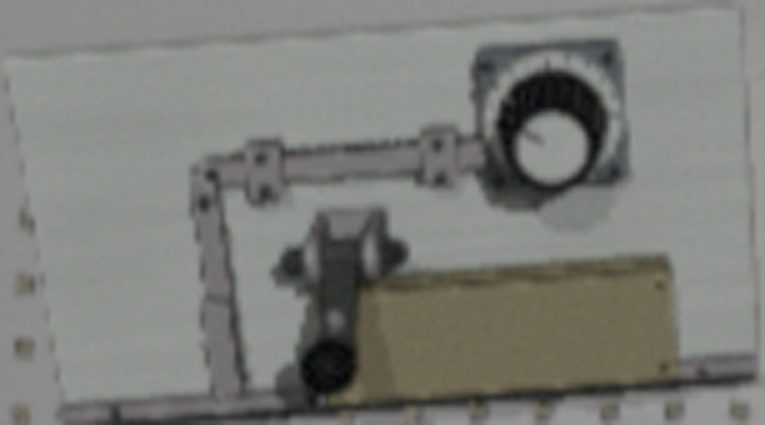

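View pics/side0z.png

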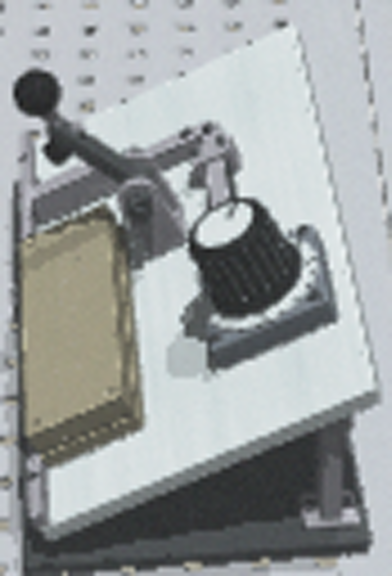

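View pics/top0m.png

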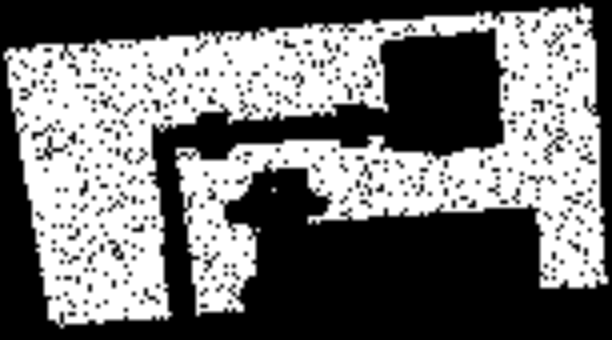

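Run:
```python
from h import *
s=load("top0.npz");P=cloud(s)
nn=np.array([-0.4230,-0.0292,0.9056]);nn/=np.linalg.norm(nn)
yaw=np.arctan2(.0292,.423); print(np.degrees(yaw))
st=load("side0.npz");Pt=cloud(st)
for nm,S,PP,box in(("top",s,P,(148,188,305,277)),("side",st,Pt,(215,150,315,278))):
    x0,y0,x1,y1=box
    M=np.zeros(S["z_map"].shape,bool);M[y0:y1,x0:x1]=1
    c=np.array([0.61529912,0.01315286,0.08294657])if nm=="top" else np.array([0.62636551,-0.04053468,0.08504264])
    m=M&(abs((PP-c)@nn)<.003)&(S["z_map"]>0)
    Q=PP[m]
    off=np.median((Q-np.array([0.61529912,0.01315286,0.08294657]))@nn)
    for yw in [np.radians(3.9)]:
        y=np.array([-np.sin(yw),np.cos(yw),0]); y-=nn*(y@nn);y/=np.linalg.norm(y); x=np.cross(y,nn)
        q=(Q-np.array([0.61529912,0.01315286,0.08294657]))@np.stack([x,y,nn],1)
        # top edge slope: per y bin max x
        b=np.arange(-.18,.18,.01); top=[np.percentile(q[(q[:,1]>a)&(q[:,1]<a+.01)][:,0],99.5) if ((q[:,1]>a)&(q[:,1]<a+.01)).sum()>20 else np.nan for a in b]
        top=np.array(top);ok=~np.isnan(top);f=np.polyfit(b[ok]+.005,top[ok],1)
        bx=np.arange(-.07,.1,.01);lo=[];hi=[]
        for a in bx:
            k=(q[:,0]>a)&(q[:,0]<a+.01); lo.append(np.percentile(q[k][:,1],.5));hi.append(np.percentile(q[k][:,1],99.5))
        print(nm,"off",off,"topedge",f,"topmed",np.nanmedian(top)); print(np.round(lo,4));print(np.round(hi,4)); print(np.polyfit(bx,lo,1),np.polyfit(bx,hi,1))
```

```text
3.948905104169089Traceback (most recent call last):
  File "<stdin>", line 21, in <module>
    return _quantile_unchecked(
        a, q, axis, out, overwrite_input, method, keepdims, weights)
    return _ureduce(a,
                    func=_quantile_ureduce_func,
    ...<5 lines>...
                    overwrite_input=overwrite_input,
                    method=method)
    r = func(a, **kwargs)
    result = _quantile(arr,
                       quantiles=q,
    ...<2 lines>...
                       out=out,
                       weights=wgt)
    slices_having_nans = np.isnan(arr[-1, ...])
                                  ~~~^^^^^^^^^
IndexError: index -1 is out of bounds for axis 0 with size 0
```

```bash
cat > fit.py <<'E'
from h import *
nn=np.array([-0.4230,-0.0292,0.9056]);nn/=np.linalg.norm(nn)
c=np.array([0.61529912,0.01315286,0.08294657])
def pc(a,p): return np.percentile(a,p) if len(a)>15 else np.nan
yw=np.radians(3.9)
y=np.array([-np.sin(yw),np.cos(yw),0]); y-=nn*(y@nn);y/=np.linalg.norm(y); x=np.cross(y,nn)
R=np.stack([x,y,nn],1)
for nm,box in(("top",(148,188,305,277)),("side",(215,150,315,278))):
    S=load(nm+"0.npz");PP=cloud(S);x0,y0,x1,y1=box
    M=np.zeros(S["z_map"].shape,bool);M[y0:y1,x0:x1]=1
    q=(PP-c)@R; m=M&(abs(q[...,2])<.004)&(S["z_map"]>0); q=q[m]
    print(nm,"off",np.median(q[:,2]))
    def fit(i,j,lo,hi,p):
        b=np.arange(lo,hi,.01); v=np.array([pc(q[abs(q[:,i]-a)<.005][:,j],p) for a in b]);ok=~np.isnan(v);v=v[ok];b=b[ok]
        f=np.polyfit(b,v,1); g=abs(v-np.polyval(f,b))<.003; print(np.round(v,3)); print(' fit',np.polyfit(b[g],v[g],1),np.median(v))
    fit(1,0,-.19,.17,99.5); fit(0,1,-.05,.09,.5); fit(0,1,-.05,.09,99.5)
E
python3 fit.py
```

```text
top off -3.328015182284076e-05
[0.08  0.078 0.078 0.077 0.079 0.079 0.079 0.079 0.079 0.079 0.08  0.079
 0.079 0.08  0.079 0.079 0.079 0.08  0.079 0.079 0.079 0.079 0.079 0.079
 0.079 0.079 0.079 0.079 0.078 0.079 0.078 0.078 0.079 0.079 0.078 0.078]
 fit [-0.00097859  0.07885747] 0.07892371021412717
[-0.195 -0.192 -0.193 -0.193 -0.194 -0.194 -0.193 -0.193 -0.193 -0.194
 -0.194 -0.192 -0.193 -0.192]
 fit [ 0.00567586 -0.19333533] -0.1930520656867229
[0.164 0.162 0.163 0.163 0.162 0.163 0.164 0.163 0.163 0.162 0.162 0.163
 0.162 0.161]
 fit [-0.01159551  0.16293653] 0.16299677352209269
side off -0.0011752182066114435
[0.083 0.082 0.083 0.083 0.082 0.083 0.083 0.081 0.084 0.082 0.084 0.083
 0.084 0.082 0.084 0.082 0.081 0.083 0.083 0.083 0.083 0.081 0.081 0.083
 0.083 0.083 0.083 0.079 0.083 0.079 0.083 0.079 0.082 0.081 0.082 0.081]
 fit [-0.0049937   0.08222645] 0.08272053125110868
[-0.196 -0.197 -0.197 -0.196 -0.197 -0.197 -0.198 -0.198 -0.197 -0.197
 -0.195 -0.196 -0.196 -0.196]
 fit [ 0.00449767 -0.19659758] -0.19658629841885197
[0.161 0.16  0.163 0.161 0.159 0.161 0.16  0.161 0.163 0.16  0.16  0.161
 0.159 0.159]
 fit [-0.01002631  0.16061616] 0.16045247481679276
```

```bash
cat >> h.py <<'E'
_nn=np.array([-0.4230,-0.0292,0.9056]);_nn/=np.linalg.norm(_nn)
_c=np.array([0.61529912,0.01315286,0.08294657])
_yw=np.radians(3.9)
_y=np.array([-np.sin(_yw),np.cos(_yw),0]); _y-=_nn*(_y@_nn);_y/=np.linalg.norm(_y); _x=np.cross(_y,_nn)
RD=np.stack([_x,_y,_nn],1)
C0=_c+RD@np.array([.0815-.184,-.0165,-.0006])
def D2W(p): return C0+np.asarray(p)/1000@RD.T
def W2D(p): return (np.asarray(p)-C0)@RD*1000
E
cat > ov.py <<'E'
from h import *
import sys
def ov(s,pts,out,box,f=5):
    x0,y0,x1,y1=box
    im=cv2.resize(s["pixels"][y0:y1,x0:x1],None,fx=f,fy=f,interpolation=cv2.INTER_CUBIC)[:,:,::-1].copy()
    for p,col in pts:
        a=np.round((proj(s,D2W(p))-[x0,y0]+.5)*f).astype(int)
        cv2.polylines(im,[a.reshape(-1,1,2)],len(a)>2,col,1) if len(a)>1 else cv2.circle(im,tuple(map(int,a[0])),4,col,1)
    cv2.imwrite(out,im)
th=np.linspace(0,2*np.pi,40)
circ=lambda r,z:np.stack([139+r*np.cos(th),-85+r*np.sin(th),0*th+z],1)
R,G,B=(0,0,255),(0,255,0),(255,0,0)
def std(a=1.15,yb=None):
    pts=[([[184,180,0],[184,-180,0],[-8,-180,0],[-8,180,0]],G),(circ(22.5,61),R),(circ(27,26),B),([[63,20,121]],R),([[84,20,40]],B),([[139,-55,19]],G)]
    return pts
if __name__=="__main__":
    ov(load("top0.npz"),std(),"pics/topo.png",(150,190,305,275))
    ov(load("side0.npz"),std(),"pics/sideo.png",(215,150,315,280),4.5)
    print(C0,RD)
E
python3 ov.py
```

```text
[ 0.52406371 -0.00960503  0.03893478] [[ 9.03551283e-01 -6.81684007e-02 -4.23022632e-01]
 [ 6.15979468e-02  9.97673775e-01 -2.92015623e-02]
 [ 4.24029210e-01  3.27783499e-04  9.05648453e-01]]
```

View pics/topo.png

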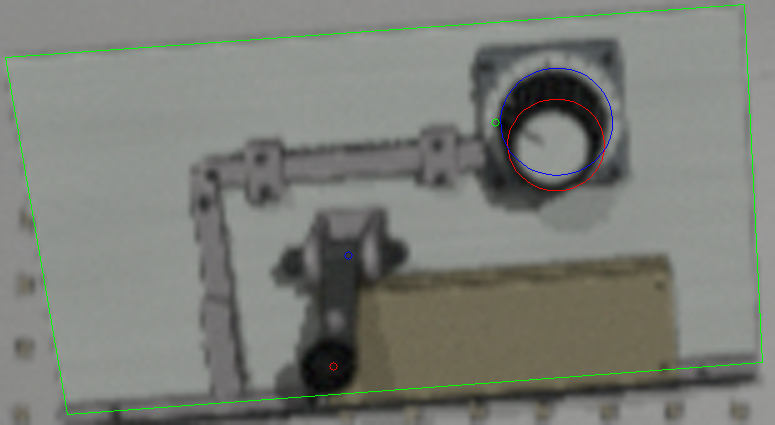

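View pics/sideo.png

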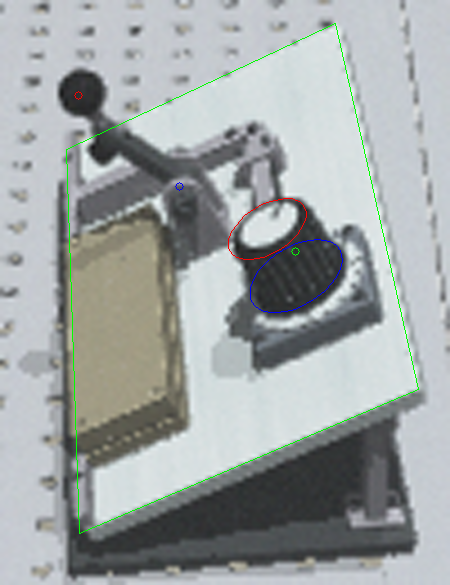

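```bash
cat >> h.py <<'E'
from scipy.spatial.transform import Rotation as Rn
def TR(o): return Rn.from_euler('xyz',o["ee_rot"]).as_matrix()
def go(o,target,jaw=None):
    """world shift -> tool-frame fraction; jaw = desired tool y dir angle (deg, world yaw)"""
    R=TR(o); d=R.T@(np.asarray(target)-o["tool_pos"])
    print("tool_pos",np.round(o["tool_pos"],4),"desk",np.round(W2D(o["tool_pos"]),1),"jaw yaw",round(np.degrees(np.arctan2(R[1,1],R[0,1])),2),"F",np.round(o["wrist_force"],1),"w",round(float(o["width"]),4),"t",round(float(o["time"]),2))
    print("shift mm(tool)",np.round(d*1000,1),"frac total",np.round(d/.25,4))
    if jaw is not None:
        cur=np.degrees(np.arctan2(R[1,1],R[0,1])); t=(jaw-cur+90)%180-90
        print("yaw change ccw deg",round(t,2)," turn about tool x (down) deg",round(-t,2),"frac",round(-t/360,4))
E
python3 - <<'E'
from h import *
o=robot.get_obs(); print(np.round(TR(o),3))
t=D2W([139-8,-85,50-17.2]); print(t,D2W([63,20,121]),D2W([139,-85,61]))
go(o,[t[0],t[1],.2043],93.9)
E
```

```text
[[-0.     0.36  -0.933]
 [ 0.002 -0.933 -0.36 ]
 [-1.    -0.002 -0.   ]]
[ 0.6343481  -0.08729578  0.12416001] [0.52843833 0.01069573 0.17523864] [ 0.62964727 -0.08762648  0.15309153]
tool_pos [ 0.1977 -0.5127  0.2044] desk [-255.7 -479.6  302.6] jaw yaw -68.92 F [-0.1 -0.1 -0.4] w 0.0939 t 0.1
shift mm(tool) [   0.7 -239.9 -560.5] frac total [ 0.003  -0.9597 -2.2419]
yaw change ccw deg -17.18  turn about tool x (down) deg 17.18 frac 0.0477
```

Call:
drive_tool([
  [[0,-0.0686,-0.16,0],[0,-0.0686,-0.16,0],[0,-0.0686,-0.16,0],[0,-0.0686,-0.16,0],[0,-0.0686,-0.16,0],[0,-0.0686,-0.16,0],[0,-0.0686,-0.16,0],[0,-0.0686,-0.16,0],[0,-0.0686,-0.16,0],[0,-0.0686,-0.16,0],[0,-0.0686,-0.16,0],[0,-0.0686,-0.16,0],[0,-0.0686,-0.16,0],[0,-0.0686,-0.16,0],[0,0,0,0.01815],[0,0,0,0.01815],[0,0,0,0.01815],[0,0,0,0.01815],[0,0,0,0.01815],[0,0,0,0.01815]],
], grip=1)

```text
time: 2.1
tool_pos: [0.6337, -0.0877, 0.2046]
ee_rot: [0.13, 1.569, 2.95]
wrist_force: [0.7, -0.2, 0.4]
width: 0.0941
```

Run:
```python
from h import *
from ov import *
o=robot.get_obs(); t=D2W([139-8,-85,50-17.2]); go(o,t,-108.1); print(o["joint_positions"])
s=imaging.snapshot("side");t=imaging.snapshot("top")
ov(s,std(),"pics/s1.png",(200,60,360,280),2.7);ov(t,std(),"pics/t1.png",(150,150,340,300),4)
```

```text
tool_pos [ 0.6337 -0.0877  0.2046] desk [164.5 -85.3 105.9] jaw yaw -108.39 F [ 0.7 -0.2  0.4] w 0.0941 t 2.1
shift mm(tool) [80.4 -0.6 -0.6] frac total [ 0.3217 -0.0024 -0.0025]
yaw change ccw deg 0.29  turn about tool x (down) deg -0.29 frac -0.0008
[-2.26076258e-01  2.90644534e-01  1.13541438e+00 -5.52906591e-05
  1.71711582e+00  1.66575769e+00]
```

View pics/s1.png

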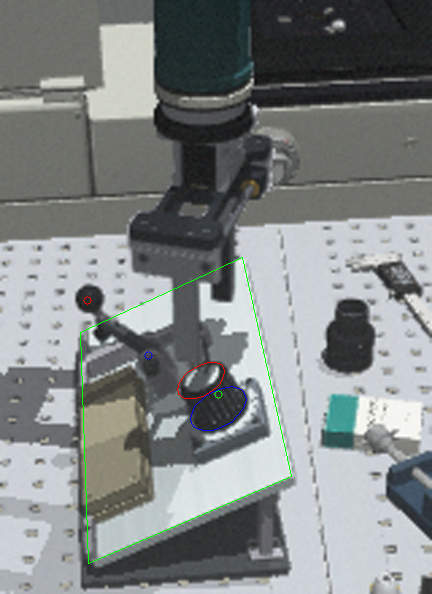

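View pics/t1.png

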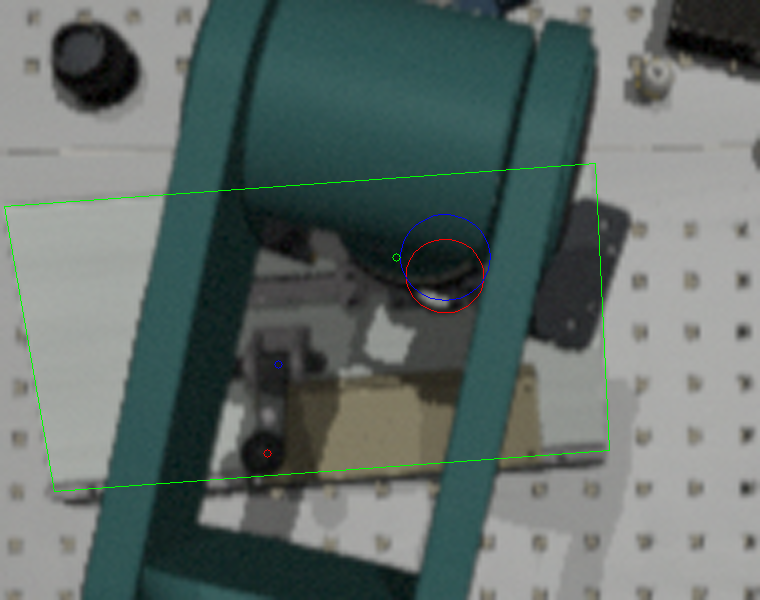

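Call:
drive_tool([
  [[0.08,-0.0024,-0.0025,0],[0.08,0,0,0],[0.08,0,0,0],[0.08,0,0,0],[0,0,0,0]],
])

```text
time: 2.7
tool_pos: [0.6323, -0.0869, 0.1211]
ee_rot: [0.097, 1.563, 2.925]
wrist_force: [-0.1, -0.3, -0.3]
width: 0.094
```

Run:
```python
from h import *
from ov import *
o=robot.get_obs(); t=D2W([139-8,-85,50-17.2]); go(o,t,-108.1)
s=imaging.snapshot("side")
ov(s,std(),"pics/s2.png",(210,110,330,280),3.5)
```

```text
tool_pos [ 0.6323 -0.0869  0.1211] desk [127.9 -84.5  30.8] jaw yaw -108.01 F [-0.1 -0.3 -0.3] w 0.094 t 2.7
shift mm(tool) [-3.1 -0.3 -2. ] frac total [-0.0125 -0.001  -0.008 ]
yaw change ccw deg -0.09  turn about tool x (down) deg 0.09 frac 0.0003
```

View pics/s2.png

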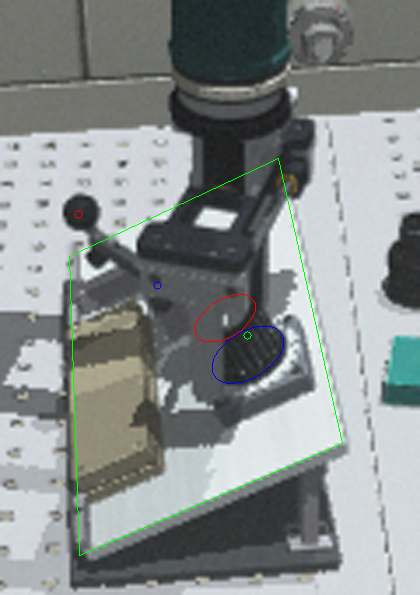

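Call:
drive_tool([
  [[-0.0125,-0.001,-0.008,0],[0,0,0,0],[0,0,0,0],[0,0,0,0],[0,0,0,0],[0,0,0,0]],
], grip=0)

```text
time: 3.35
tool_pos: [0.6372, -0.0866, 0.1288]
ee_rot: [-1.699, 1.568, 1.127]
wrist_force: [2.5, 8.5, -1.2]
width: 0.0495
```

Run:
```python
from h import *
o=robot.get_obs(); t=D2W([139-8,-85,50-17.2]); go(o,t,-108.1);print(o["wrist_torque"])
```

```text
tool_pos [ 0.6372 -0.0866  0.1288] desk [135.5 -84.5  35.8] jaw yaw -108.1 F [ 2.5  8.5 -1.2] w 0.0495 t 3.35
shift mm(tool) [4.6 1.5 2.5] frac total [0.0184 0.0061 0.0099]
yaw change ccw deg 0.0  turn about tool x (down) deg -0.0 frac -0.0
[ 1.43338142 -0.45981085  0.06677489]
```

Call:
drive_tool([
  [[0,0,0,-0.015],[0,0,0,-0.015],[0,0,0,-0.015],[0,0,0,-0.015]],
])

```text
time: 3.75
tool_pos: [0.6364, -0.0858, 0.1285]
ee_rot: [-1.404, 1.567, 1.802]
wrist_force: [1.1, 5.3, -2.0]
width: 0.044
```

Run:
```python
from h import *
o=robot.get_obs(); t=D2W([139-8,-85,50-17.2]); go(o,t,-108.1);print(o["wrist_torque"])
```

```text
tool_pos [ 0.6364 -0.0858  0.1285] desk [134.8 -83.7  35.8] jaw yaw -86.33 F [ 1.1  5.3 -2. ] w 0.044 t 3.75
shift mm(tool) [4.4 1.4 2.1] frac total [0.0174 0.0054 0.0086]
yaw change ccw deg -21.77  turn about tool x (down) deg 21.77 frac 0.0605
[ 0.83433245 -0.46708607 -0.65696916]
```

Torque on the wrist, grip settled at 44 mm. Continue the stroke.

Call:
drive_tool([
  [[0,0,0,-0.015],[0,0,0,-0.015],[0,0,0,-0.015],[0,0,0,-0.015],[0,0,0,0]],
])

```text
time: 4.25
tool_pos: [0.6377, -0.0855, 0.1291]
ee_rot: [-2.751, 1.567, 0.83]
wrist_force: [0.0, 7.2, 0.9]
width: 0.0464
```

Run:
```python
from h import *
from ov import *
o=robot.get_obs(); t=D2W([139-8,-85,50-17.2]); go(o,t,-108.1);print(o["wrist_torque"],o["joint_positions"])
s=imaging.snapshot("side");ov(s,[],"pics/s3.png",(210,110,330,280),3.5)
s=imaging.snapshot("top");ov(s,[],"pics/t3.png",(200,170,310,270),6)
```

```text
tool_pos [ 0.6377 -0.0855  0.1291] desk [136.2 -83.5  35.8] jaw yaw -64.81 F [0.  7.2 0.9] w 0.0464 t 4.25
shift mm(tool) [4.9 0.2 3.8] frac total [0.0198 0.0007 0.0152]
yaw change ccw deg -43.29  turn about tool x (down) deg 43.29 frac 0.1203
[ 0.15889256 -0.65565495 -0.52752383] [-0.22319852  0.3173233   1.25094918  0.00326576  1.57146057  0.90791881]
```

View pics/s3.png

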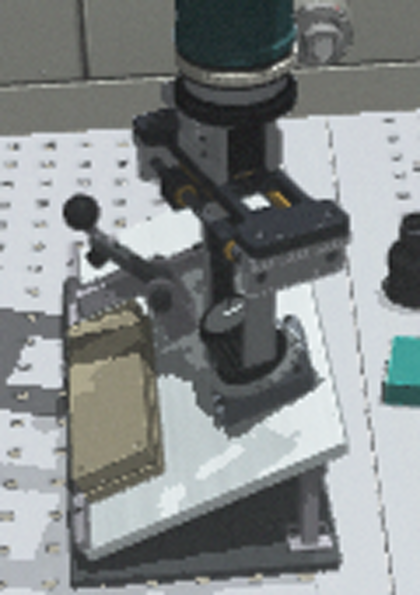

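View pics/t3.png

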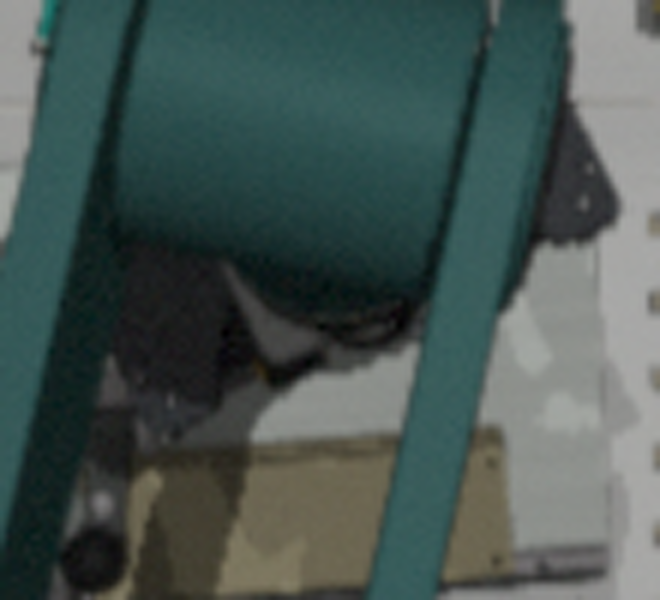

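Call:
drive_tool([
  [[0,0,0,0],[0,0,0,0],[0.008,0,0.012,0],[0,0,0,0.02],[0,0,0,0.02],[0,0,0,0.02],[0,0,0,0.02],[0,0,0,0.02],[0,0,0,0.02],[0,0,0,0]],
], grip=0.75)

```text
time: 5.35
tool_pos: [0.6337, -0.0897, 0.1264]
ee_rot: [0.934, 1.57, -2.524]
wrist_force: [0.2, 0.4, -0.1]
width: 0.0704
```

```bash
cat > look.py <<'E'
from h import *
from ov import *
import sys
n=sys.argv[1]
o=robot.get_obs(); t=D2W([139-8,-85,50-17.2]); go(o,t,-108.1);print(o["wrist_torque"])
s=imaging.snapshot("side");a=proj(s,D2W([139,-85,50]))[0].astype(int)
ov(s,[([[139,-85,61]],R),(circ(27,26),B),([[139,-55,19]],G),([[169,-85,19]],R)] if len(sys.argv)>2 else [],f"pics/{n}.png",(a[0]-30,a[1]-25,a[0]+30,a[1]+25),12)
E
python3 look.py s4
```

```text
tool_pos [ 0.6337 -0.0897  0.1264] desk [131.2 -87.3  35.1] jaw yaw -108.15 F [ 0.2  0.4 -0.1] w 0.0704 t 5.35
shift mm(tool) [ 2.2 -2.5  0.1] frac total [ 0.0088 -0.0099  0.0004]
yaw change ccw deg 0.05  turn about tool x (down) deg -0.05 frac -0.0001
[0.02550913 0.04222039 0.02713437]
```

View pics/s4.png

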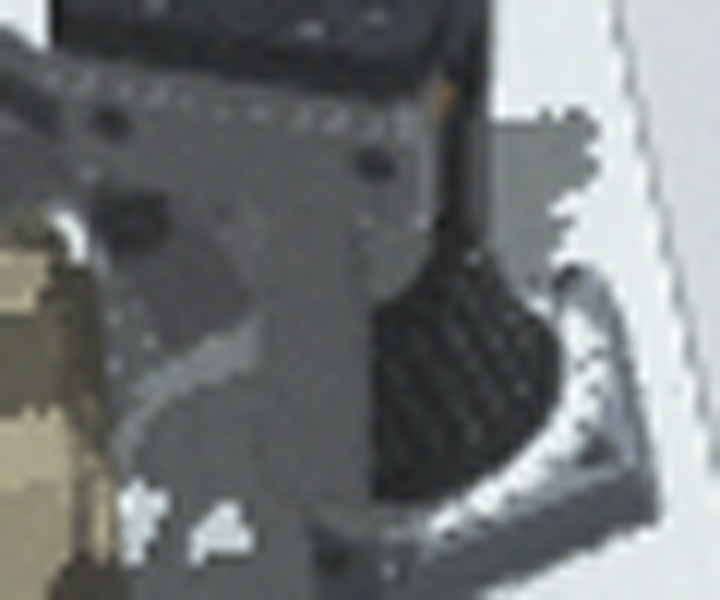

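Call:
drive_tool([
  [[0.004,-0.01,0,0],[0,0,0,0],[0,0,0,0],[0,0,0,0],[0,0,0,-0.015],[0,0,0,-0.015],[0,0,0,-0.015]],
], grip=0)

```text
time: 6.1
tool_pos: [0.6334, -0.0857, 0.1255]
ee_rot: [-0.492, 1.567, 2.62]
wrist_force: [-5.1, 2.4, 2.8]
width: 0.0445
```

```bash
python3 look.py s5
```

```text
tool_pos [ 0.6334 -0.0857  0.1255] desk [130.8 -83.3  34.4] jaw yaw -91.74 F [-5.1  2.4  2.8] w 0.0445 t 6.1
shift mm(tool) [ 1.4  1.6 -1. ] frac total [ 0.0055  0.0063 -0.0042]
yaw change ccw deg -16.36  turn about tool x (down) deg 16.36 frac 0.0455
[ 0.94853677  0.87908811 -0.36102248]
```

Call:
drive_tool([
  [[0,0,0,-0.015],[0,0,0,-0.015],[0,0,0,-0.015]],
])

```text
time: 6.45
tool_pos: [0.634, -0.0866, 0.1253]
ee_rot: [0.115, 1.569, -2.775]
wrist_force: [-1.0, 4.5, -2.5]
width: 0.0453
```

```bash
python3 look.py s6
```

```text
tool_pos [ 0.634  -0.0866  0.1253] desk [131.2 -84.3  33.9] jaw yaw -75.57 F [-1.   4.5 -2.5] w 0.0453 t 6.45
shift mm(tool) [ 1.1  0.7 -0.2] frac total [ 0.0044  0.0029 -0.0007]
yaw change ccw deg -32.53  turn about tool x (down) deg 32.53 frac 0.0904
[-0.26792722 -0.07163586 -0.67013429]
```

Call:
drive_tool([
  [[0,0,0,-0.015],[0,0,0,-0.015],[0,0,0,-0.015],[0,0,0,0]],
])

```text
time: 6.9
tool_pos: [0.6313, -0.0887, 0.126]
ee_rot: [-0.059, 1.562, -2.671]
wrist_force: [-10.4, -0.3, 4.5]
width: 0.0471
```

```bash
python3 look.py s7
```

```text
tool_pos [ 0.6313 -0.0887  0.126 ] desk [128.9 -86.2  35.7] jaw yaw -59.65 F [-10.4  -0.3   4.5] w 0.0471 t 6.9
shift mm(tool) [ 1.8  0.3 -3.3] frac total [ 0.007   0.0012 -0.0134]
yaw change ccw deg -48.45  turn about tool x (down) deg 48.45 frac 0.1346
[-0.81456217  1.5647494  -0.39242624]
```

View pics/s7.png

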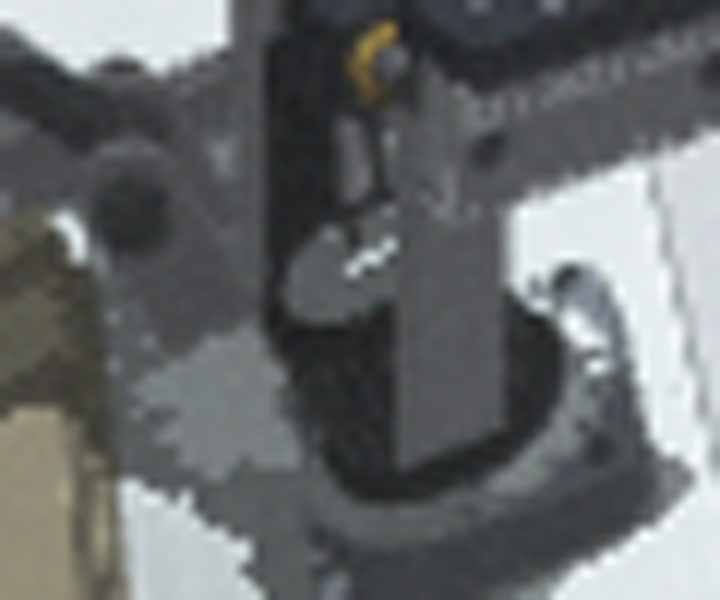

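Call:
drive_tool([
  [[0,0,0,0],[0,0,0,0],[-0.1,0,0,0],[-0.15,0,0,0],[-0.08,0,0,0],[0,0,0,0]],
], grip=0.9)

```text
time: 7.55
tool_pos: [0.6371, -0.0874, 0.213]
ee_rot: [2.353, 1.561, -0.257]
wrist_force: [0.2, 0.2, 1.1]
width: 0.0841
```

```bash
python3 look.py s8; python3 look.py s8o 1
```

```text
tool_pos [ 0.6371 -0.0874  0.213 ] desk [171.2 -85.2 112.1] jaw yaw -59.56 F [0.2 0.2 1.1] w 0.0841 t 7.55
shift mm(tool) [88.8 -2.1  3. ] frac total [ 0.3552 -0.0082  0.0118]
yaw change ccw deg -48.54  turn about tool x (down) deg 48.54 frac 0.1348
[-0.01735046 -0.02472819 -0.02333298]
tool_pos [ 0.636  -0.0871  0.2101] desk [169.  -84.9 109.9] jaw yaw -59.55 F [-0.2 -0.2 -0.5] w 0.0848 t 7.6
shift mm(tool) [85.9 -1.   1.9] frac total [ 0.3436 -0.0039  0.0075]
yaw change ccw deg -48.55  turn about tool x (down) deg 48.55 frac 0.1349
[-0.0265968  -0.0147575  -0.02732792]
```

View pics/s8.png

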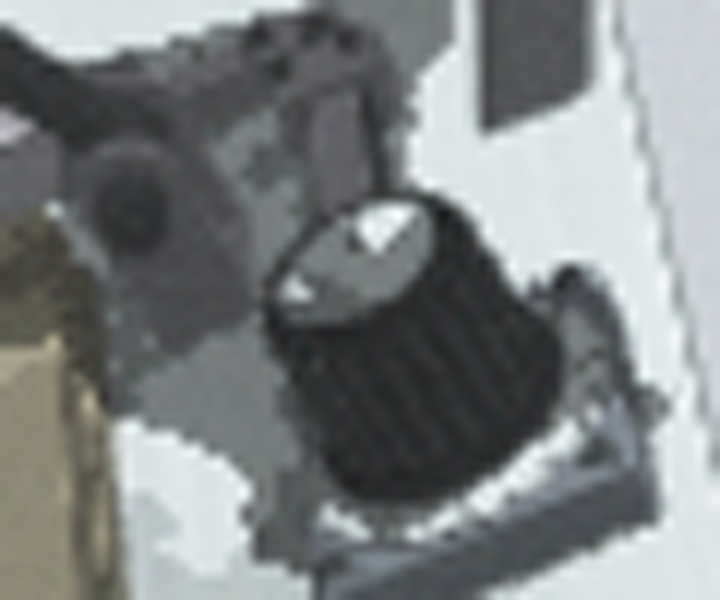

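View pics/s8o.png

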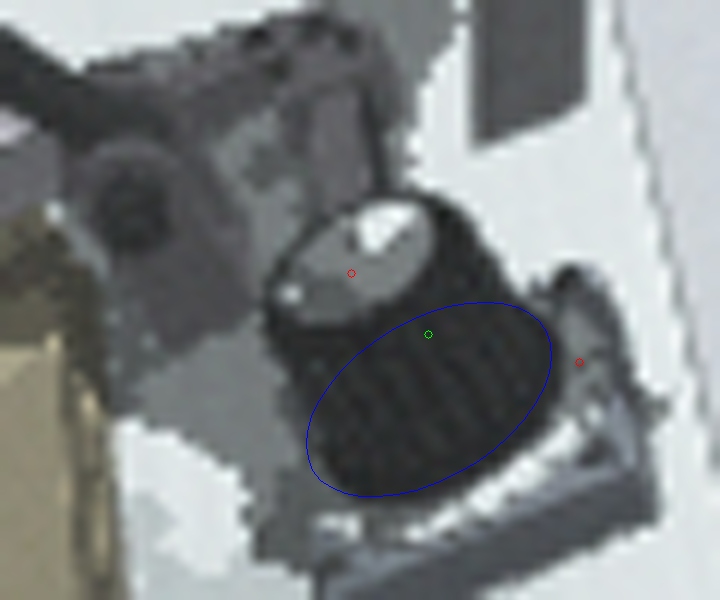

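Run:
```python
from h import *
s=load("side0.npz");a=proj(s,D2W([139,-85,50]))[0].astype(int)
t=load("top0.npz")
for k in range(0,6):
    an=np.radians(18*k)
    P=D2W([[139,-85,61]]+[[139+r*np.sin(an),-85+r*np.cos(an),61] for r in(6,12)])
    print(k,np.round((proj(s,P)-[a[0]-30,a[1]-25]+.5)*12,0).tolist(), np.round((proj(t,P)-[150,190]+.5)*5).tolist(),)
a=[load("side0.npz")["pixels"],imaging.snapshot("side")["pixels"]]
cv2.imwrite("pics/cmp.png",np.hstack([cv2.resize(i[182:212,262:296],None,fx=11,fy=11,interpolation=cv2.INTER_CUBIC) for i in a])[:,:,::-1])
```

```text
0 [[351.0, 273.0], [348.0, 255.0], [346.0, 237.0]] [[556.0, 145.0], [543.0, 146.0], [530.0, 147.0]]
1 [[351.0, 273.0], [357.0, 252.0], [363.0, 231.0]] [[556.0, 145.0], [543.0, 142.0], [531.0, 139.0]]
2 [[351.0, 273.0], [365.0, 251.0], [379.0, 230.0]] [[556.0, 145.0], [545.0, 138.0], [534.0, 132.0]]
3 [[351.0, 273.0], [372.0, 252.0], [392.0, 232.0]] [[556.0, 145.0], [547.0, 135.0], [539.0, 126.0]]
4 [[351.0, 273.0], [376.0, 255.0], [402.0, 238.0]] [[556.0, 145.0], [551.0, 133.0], [546.0, 122.0]]
5 [[351.0, 273.0], [379.0, 260.0], [406.0, 248.0]] [[556.0, 145.0], [555.0, 133.0], [554.0, 120.0]]
```

View pics/cmp.png

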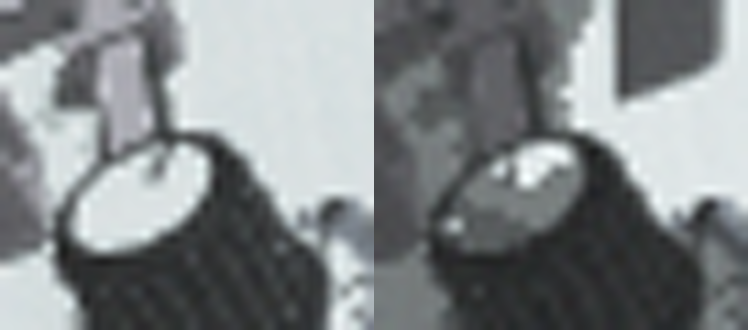

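Run:
```python
from h import *
def m(S,lab):
    q=(cloud(S)-C0)@RD*1000; ok=S["z_map"]>0
    for (x0,x1) in((62,80),(80,100),(100,112)):
        k=ok&(q[...,0]>x0)&(q[...,0]<x1)&(q[...,1]>55)&(q[...,1]<150)&(q[...,2]>7)&(q[...,2]<30)
        y=q[...,1][k]; print(lab,x0,len(y),np.round(np.percentile(y,[2,10,25,50,75,90,98]),1), y.mean().round(2))
S0=load("side0.npz");m(S0,"side0");m(load("top0.npz"),"top0")
S=imaging.snapshot("side");m(S,"side");T=imaging.snapshot("top");m(T,"top")
```

```text
Traceback (most recent call last):
IndexError: index -1 is out of bounds for axis 0 with size 0
```

```bash
cat > stop.py <<'E'
from h import *
def m(S,lab):
    q=(cloud(S)-C0)@RD*1000; ok=S["z_map"]>0
    for (x0,x1) in((5,50),(50,80),(80,112)):
        k=ok&(q[...,0]>x0)&(q[...,0]<x1)&(q[...,1]>62)&(q[...,1]<160)&(q[...,2]>7)&(q[...,2]<30)
        y=q[...,1][k]
        if len(y)>10: print(lab,x0,len(y),np.round(np.percentile(y,[2,10,25,50,75,90,98]),1), y.mean().round(2))
if __name__=="__main__":
    m(load("side0.npz"),"side0");m(load("top0.npz"),"top0")
    S=imaging.snapshot("side");m(S,"side");T=imaging.snapshot("top");m(T,"top")
E
python3 stop.py
```

```text
side0 5 104 [80.  81.7 83.1 85.5 88.4 93.5 98. ] 86.44
side0 50 12 [79.3 80.7 82.1 84.  85.  86.1 87.6] 83.58
side0 80 43 [77.8 80.8 83.9 86.2 90.7 92.5 95.2] 86.56
top0 5 114 [84.2 84.7 85.6 89.6 93.9 96.4 98.2] 90.13
top0 50 73 [84.2 84.6 85.9 89.8 93.  95.6 96.7] 89.9
top0 80 71 [64.6 84.4 85.8 89.1 92.7 95.1 96.4] 88.41
side 5 103 [72.1 74.2 75.4 77.  80.3 85.6 88.5] 78.35
side 50 22 [72.1 73.  75.  76.5 79.9 80.9 83.2] 77.11
side 80 37 [72.8 73.7 75.5 78.8 81.8 85.4 88.7] 79.18
```

Call:
drive_tool([
  [[0,-0.004,0.008,0],[0,0,0,0.018],[0.084,0,0,0],[0.084,0,0,0],[0.084,0,0,0],[0.084,0,0,0],[0,0,0,0]],
], grip=0.9)

```text
time: 8.5
tool_pos: [0.6296, -0.0863, 0.1189]
ee_rot: [-0.628, 1.561, 2.932]
wrist_force: [-0.5, -0.2, -0.7]
width: 0.0847
```

Run:
```python
from h import *
o=robot.get_obs(); t=D2W([139-8,-85,50-17.2]); go(o,t,-66)
```

```text
tool_pos [ 0.6296 -0.0863  0.1189] desk [124.6 -83.7  30. ] jaw yaw -66.02 F [-0.5 -0.2 -0.7] w 0.0847 t 8.5
shift mm(tool) [-5.3  2.8 -3.9] frac total [-0.0211  0.0112 -0.0155]
yaw change ccw deg 0.02  turn about tool x (down) deg -0.02 frac -0.0
```

Call:
drive_tool([
  [[0,0,0,0],[0,0,0,0]],
])

```text
time: 8.7
tool_pos: [0.6333, -0.0871, 0.1256]
ee_rot: [2.467, 1.568, -0.256]
wrist_force: [-0.5, -0.4, -0.1]
width: 0.0848
```

Run:
```python
from h import *
o=robot.get_obs(); t=D2W([139-8,-85,50-17.2]); go(o,t,-66)
```

```text
tool_pos [ 0.6333 -0.0871  0.1256] desk [130.7 -84.7  34.5] jaw yaw -66.01 F [-0.5 -0.4 -0.1] w 0.0848 t 8.7
shift mm(tool) [ 1.4  0.6 -0.9] frac total [ 0.0057  0.0025 -0.0035]
yaw change ccw deg 0.01  turn about tool x (down) deg -0.01 frac -0.0
```

Settled on target. Grip and turn clockwise (about 43°).

Call:
drive_tool([
  [[0,0,0,0],[0,0,0,0],[0,0,0,0],[0,0,0,0],[0,0,0,0.012],[0,0,0,0.012],[0,0,0,0.012],[0,0,0,0.012],[0,0,0,0.012],[0,0,0,0.012],[0,0,0,0.012],[0,0,0,0.012],[0,0,0,0.012],[0,0,0,0.012],[0,0,0,0]],
], grip=0)

```text
time: 10.2
tool_pos: [0.6303, -0.0834, 0.1255]
ee_rot: [-0.63, 1.563, 2.179]
wrist_force: [-8.0, 4.9, 8.0]
width: 0.0462
```

Run:
```python
from h import *
from stop import m
o=robot.get_obs(); t=D2W([139-8,-85,50-17.2]); go(o,t,-66);print(o["wrist_torque"])
S=imaging.snapshot("side");m(S,"side")
```

```text
tool_pos [ 0.6303 -0.0834  0.1255] desk [128.2 -80.8  35.6] jaw yaw -109.09 F [-8.   4.9  8. ] w 0.0462 t 10.2
shift mm(tool) [ 1.3  2.4 -5.1] frac total [ 0.0051  0.0095 -0.0204]
yaw change ccw deg 43.09  turn about tool x (down) deg -43.09 frac -0.1197
[2.03072806 1.23456689 0.56485059]
side 5 105 [76.4 77.8 79.  81.5 84.4 90.8 94.5] 82.59
side 50 11 [76.1 78.  78.9 79.9 81.  81.2 86.2] 80.23
```

Call:
drive_tool([
  [[0,0,0,0],[0,0,0,0],[0,0,0,0],[0,0,0,-0.02],[0,0,0,-0.02],[0,0,0,-0.02],[0,0,0,-0.02],[0,0,0,-0.02],[0,0,0,-0.02],[0,0,0,0],[0,0,0,0]],
], grip=0.75)

```text
time: 11.35
tool_pos: [0.6327, -0.0872, 0.1238]
ee_rot: [1.188, 1.571, -1.538]
wrist_force: [-0.5, -0.5, -0.2]
width: 0.0702
```

Run:
```python
from h import *
from stop import m
o=robot.get_obs(); t=D2W([139-8,-85,50-17.2]); go(o,t,-66);print(o["wrist_torque"])
S=imaging.snapshot("side");m(S,"side")
```

```text
tool_pos [ 0.6327 -0.0872  0.1238] desk [129.4 -84.8  33.2] jaw yaw -66.18 F [-0.5 -0.5 -0.2] w 0.0702 t 11.35
shift mm(tool) [-0.3  0.8 -1.5] frac total [-0.0014  0.003  -0.0059]
yaw change ccw deg 0.18  turn about tool x (down) deg -0.18 frac -0.0005
[-0.04362772  0.03064363 -0.0110396 ]
side 5 106 [76.3 77.9 79.  81.6 84.6 89.  93.6] 82.39
side 50 16 [75.6 77.4 78.9 81.7 82.3 83.2 83.9] 80.78
side 80 23 [77.  78.2 79.2 83.  88.2 90.  91.5] 83.56
```

Call:
drive_tool([
  [[0,0,-0.006,-0.011],[0,0,0,0],[0,0,0,0],[0,0,0,0],[0,0,0,0.015],[0,0,0,0.015],[0,0,0,0.015],[0,0,0,0.015],[0,0,0,0.015]],
], grip=0)

```text
time: 12.3
tool_pos: [0.6325, -0.0854, 0.1243]
ee_rot: [-0.65, 1.567, 2.505]
wrist_force: [-2.0, -1.7, 0.9]
width: 0.0445
```

Run:
```python
from h import *
from stop import m
o=robot.get_obs(); t=D2W([139-8,-85,50-17.2]); go(o,t,-66);print(o["wrist_torque"])
S=imaging.snapshot("side");m(S,"side")
```

```text
tool_pos [ 0.6325 -0.0854  0.1243] desk [129.5 -82.9  33.7] jaw yaw -89.26 F [-2.  -1.7  0.9] w 0.0445 t 12.3
shift mm(tool) [ 0.2  2.  -1.8] frac total [ 0.0007  0.0079 -0.0072]
yaw change ccw deg 23.26  turn about tool x (down) deg -23.26 frac -0.0646
[0.70237615 0.40266381 0.40858367]
side 5 101 [80.1 81.4 82.6 84.5 87.9 91.5 95.5] 85.37
side 50 11 [81.6 81.9 82.3 84.3 84.6 84.9 84.9] 83.57
side 80 11 [79.5 82.9 84.4 85.6 90.9 92.8 93.8] 87.21
```

Call:
drive_tool([
  [[0,0,0,0.015],[0,0,0,0.015],[0,0,0,0.015],[0,0,0,0.015],[0,0,0,0.015],[0,0,0,0]],
])

```text
time: 12.95
tool_pos: [0.6297, -0.0822, 0.1248]
ee_rot: [-0.25, 1.558, 2.44]
wrist_force: [-13.4, 5.3, 9.2]
width: 0.0472
```

Run:
```python
from h import *
from stop import m
o=robot.get_obs(); t=D2W([139-8,-85,50-17.2]); go(o,t,-66);print(o["wrist_torque"])
S=imaging.snapshot("side");m(S,"side")
```

```text
tool_pos [ 0.6297 -0.0822  0.1248] desk [127.4 -79.6  35.2] jaw yaw -115.91 F [-13.4   5.3   9.2] w 0.0472 t 12.95
shift mm(tool) [ 0.6  2.6 -6.4] frac total [ 0.0022  0.0103 -0.0256]
yaw change ccw deg 49.91  turn about tool x (down) deg -49.91 frac -0.1386
[2.06603101 1.98691954 0.53258264]
side 5 99 [82.7 84.1 85.8 87.6 90.7 94.7 98. ] 88.56
```

Call:
drive_tool([
  [[0,0,0,0.01],[0,0,0,0]],
])

```text
time: 13.2
tool_pos: [0.6298, -0.0817, 0.125]
ee_rot: [-0.264, 1.558, 2.363]
wrist_force: [-13.2, 6.8, 9.7]
width: 0.0474
```

Call:
drive_tool([
  [[0,0,0,0],[0,0,0,0],[0,0,0,0],[0,0,0,-0.021],[0,0,0,-0.021],[0,0,0,-0.021],[0,0,0,-0.021],[0,0,0,-0.021],[0,0,0,-0.021],[0,0,0,-0.021],[0,0,0,0],[0,0,0,0]],
], grip=0.75)

```text
time: 14.4
tool_pos: [0.634, -0.0862, 0.1236]
ee_rot: [-1.168, 1.57, 2.378]
wrist_force: [0.0, 0.1, -0.7]
width: 0.0705
```

Run:
```python
from h import *
from stop import m
o=robot.get_obs(); t=D2W([139-8,-85,50-17.2]); go(o,t,-66);print(o["wrist_torque"])
S=imaging.snapshot("side");m(S,"side")
```

```text
tool_pos [ 0.634  -0.0862  0.1236] desk [130.5 -83.8  32.4] jaw yaw -66.87 F [ 0.   0.1 -0.7] w 0.0705 t 14.4
shift mm(tool) [-0.6  1.2  0.1] frac total [-0.0022  0.0047  0.0004]
yaw change ccw deg 0.87  turn about tool x (down) deg -0.87 frac -0.0024
[ 0.02180834 -0.01173561  0.0143909 ]
side 5 103 [ 84.7  86.3  87.5  89.4  92.6  97.2 100.6] 90.47
side 80 33 [84.5 85.6 87.2 90.1 94.  96.4 99.4] 90.7
```

Call:
drive_tool([
  [[0,0,-0.002,-0.013],[0,0,0,0],[0,0,0,0],[0,0,0,0],[0,0,0,0.015],[0,0,0,0.015],[0,0,0,0.015],[0,0,0,0.015],[0,0,0,0.015],[0,0,0,0.015],[0,0,0,0.015],[0,0,0,0.015],[0,0,0,0.015],[0,0,0,0.015],[0,0,0,0]],
], grip=0)

```text
time: 15.95
tool_pos: [0.6322, -0.0831, 0.1259]
ee_rot: [-0.506, 1.564, 2.182]
wrist_force: [-8.3, 2.0, 8.5]
width: 0.0475
```

Run:
```python
from h import *
from stop import m
o=robot.get_obs(); t=D2W([139-8,-85,50-17.2]); go(o,t,-66);print(o["wrist_torque"])
S=imaging.snapshot("side");m(S,"side")
```

```text
tool_pos [ 0.6322 -0.0831  0.1259] desk [130.1 -80.6  35.1] jaw yaw -116.01 F [-8.3  2.   8.5] w 0.0475 t 15.95
shift mm(tool) [ 1.7  2.9 -3.8] frac total [ 0.0068  0.0115 -0.015 ]
yaw change ccw deg 50.01  turn about tool x (down) deg -50.01 frac -0.1389
[1.53749428 1.23600792 0.67268991]
side 5 98 [ 88.4  90.1  92.1  93.7  96.4 101.2 106.8] 94.77
```

Call:
drive_tool([
  [[0,0,0,0],[0,0,0,0],[0,0,0,0],[0,0,0,-0.021],[0,0,0,-0.021],[0,0,0,-0.021],[0,0,0,-0.021],[0,0,0,-0.021],[0,0,0,-0.021],[0,0,0,0],[0,0,0,0]],
], grip=0.75)

```text
time: 17.1
tool_pos: [0.6344, -0.0859, 0.1236]
ee_rot: [-1.139, 1.57, 2.337]
wrist_force: [0.1, -0.4, -0.6]
width: 0.0704
```

Run:
```python
from h import *
from stop import m
o=robot.get_obs(); t=D2W([139-8,-85,50-17.2]); go(o,t,-66);print(o["wrist_torque"])
S=imaging.snapshot("side");m(S,"side")
```

```text
tool_pos [ 0.6344 -0.0859  0.1236] desk [130.8 -83.6  32.2] jaw yaw -70.86 F [ 0.1 -0.4 -0.6] w 0.0704 t 17.1
shift mm(tool) [-0.6  1.4  0.5] frac total [-0.0023  0.0054  0.0019]
yaw change ccw deg 4.86  turn about tool x (down) deg -4.86 frac -0.0135
[ 9.60188639e-05 -2.31302107e-02 -5.71580733e-02]
side 5 100 [ 88.4  90.5  91.6  92.9  96.2 100.9 104.7] 94.22
side 80 38 [ 87.5  88.6  90.9  94.3  98.3 101.1 104.1] 94.73
```

Call:
drive_tool([
  [[0,0,0,0],[0,0,0,0],[0,0,0,0],[0,0,0,0],[0,0,0,0.012],[0,0,0,0.012],[0,0,0,0.012],[0,0,0,0.012],[0,0,0,0.012],[0,0,0,0.012],[0,0,0,0]],
], grip=0)

```text
time: 18.25
tool_pos: [0.633, -0.0849, 0.1243]
ee_rot: [-0.666, 1.567, 2.362]
wrist_force: [-5.9, 1.2, 4.0]
width: 0.0447
```

Run:
```python
from h import *
from stop import m
o=robot.get_obs(); t=D2W([139-8,-85,50-17.2]); go(o,t,-66);print(o["wrist_torque"])
S=imaging.snapshot("side");m(S,"side")
```

```text
tool_pos [ 0.633  -0.0849  0.1243] desk [130.  -82.5  33.4] jaw yaw -96.55 F [-5.9  1.2  4. ] w 0.0447 t 18.25
shift mm(tool) [ 0.1  2.2 -1.6] frac total [ 0.0005  0.0089 -0.0063]
yaw change ccw deg 30.55  turn about tool x (down) deg -30.55 frac -0.0849
[1.39106923 0.8610098  0.41543395]
side 5 95 [ 89.9  91.9  93.4  95.3  97.9 102.3 108.6] 96.34
```

Call:
drive_tool([
  [[0,0,0,0.01],[0,0,0,0.005],[0,0,0,0]],
])

```text
time: 18.6
tool_pos: [0.633, -0.0846, 0.1248]
ee_rot: [-0.678, 1.566, 2.256]
wrist_force: [-6.6, 2.4, 5.0]
width: 0.0458
```

Run:
```python
from h import *
from stop import m
o=robot.get_obs(); t=D2W([139-8,-85,50-17.2]); go(o,t,-66);print(o["wrist_torque"])
S=imaging.snapshot("side");m(S,"side")
```

```text
tool_pos [ 0.633  -0.0846  0.1248] desk [130.2 -82.2  33.9] jaw yaw -101.91 F [-6.6  2.4  5. ] w 0.0458 t 18.6
shift mm(tool) [ 0.6  2.4 -1.9] frac total [ 0.0025  0.0095 -0.0075]
yaw change ccw deg 35.91  turn about tool x (down) deg -35.91 frac -0.0997
[1.61018258 0.94006776 0.35394144]
side 5 94 [ 91.7  93.6  95.   96.8  99.1 103.7 107. ] 97.68
```

Call:
drive_tool([
  [[0,0,0,0],[0,0,0,0],[0,0,0,0],[-0.1,0,0,0],[-0.15,0,0,0],[-0.15,0,0,0],[0,0,0,0]],
], grip=0.9)

```text
time: 19.35
tool_pos: [0.6375, -0.087, 0.2318]
ee_rot: [3.092, 1.557, -0.26]
wrist_force: [1.2, -1.0, 1.1]
width: 0.0845
```

```bash
python3 look.py s10
python3 - <<'E'
from h import *
from stop import m
S=imaging.snapshot("side");m(S,"side")
q=(cloud(S)-C0)@RD*1000
k=(S["z_map"]>0)&(abs(q[...,2]-26)<2.5)&(q[...,0]>3)&(q[...,0]<56)&(q[...,1]>-160)&(q[...,1]<70)
print("block top y range",np.percentile(q[...,1][k],[.5,2,98,99.5]),"x",np.percentile(q[...,0][k],[.5,99.5]))
for n in("top0","side0"):
    S=load(n+".npz");q=(cloud(S)-C0)@RD*1000
    k=(S["z_map"]>0)&(abs(q[...,2]-26)<3)&(q[...,0]>3)&(q[...,0]<56)&(q[...,1]>-160)&(q[...,1]<70)
    print(n,"block top y range",np.percentile(q[...,1][k],[.5,2,98,99.5]),"x",np.percentile(q[...,0][k],[.5,99.5]))
go(robot.get_obs(),D2W([29-0,-180,20]),93.9)
E
```

```text
tool_pos [ 0.6375 -0.087   0.2318] desk [179.5 -84.9 128.9] jaw yaw -102.01 F [ 1.2 -1.   1.1] w 0.0845 t 19.35
shift mm(tool) [107.6   0.9   4.5] frac total [0.4303 0.0036 0.0179]
yaw change ccw deg -6.09  turn about tool x (down) deg 6.09 frac 0.0169
[ 0.03047409 -0.05369497  0.01125847]
side 5 95 [ 92.5  93.6  95.   96.4  99.1 102.5 107.1] 97.49
side 80 51 [ 92.3  93.9  94.7  96.9 100.7 103.7 106.3] 98.2
block top y range [-137.85541076 -135.4103822    34.62987262   39.18312234] x [ 3.27066238 55.78790942]
top0 block top y range [-135.23016722 -132.80206757   20.27791374   25.13400273] x [ 3.22520761 55.71802344]
side0 block top y range [-138.03354969 -135.56127244   34.55409251   38.06604306] x [ 3.16685097 55.50896108]
tool_pos [ 0.6353 -0.0864  0.2254] desk [174.8 -84.2 124.1] jaw yaw -102.01 F [-0.4  0.2 -0.3] w 0.0842 t 19.45
shift mm(tool) [156.  116.1  58.8] frac total [0.624  0.4646 0.2353]
yaw change ccw deg 15.91  turn about tool x (down) deg -15.91 frac -0.0442
```

View pics/s10.png

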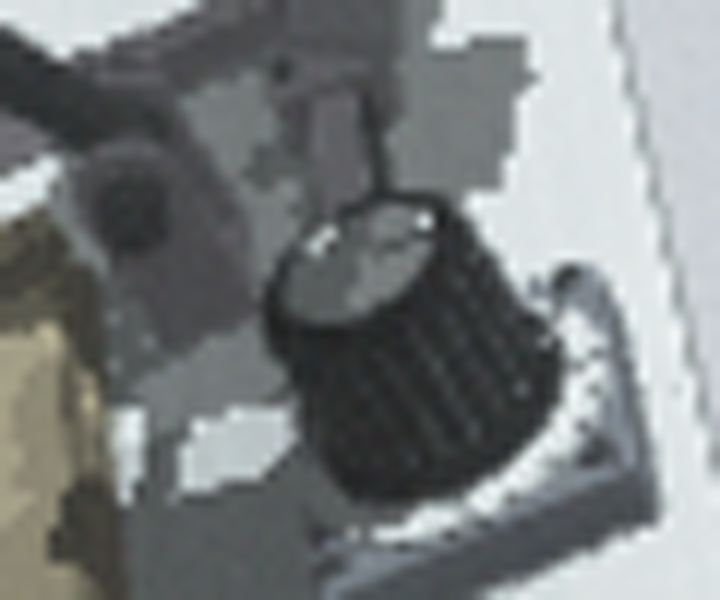

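Call:
drive_tool([
  [[0,0,0,-0.0221],[0,0,0,-0.0221]],
])

```text
time: 19.65
tool_pos: [0.6337, -0.0861, 0.2213]
ee_rot: [-0.218, 1.567, 2.997]
wrist_force: [0.3, -0.3, 0.6]
width: 0.0844
```

Run:
```python
from h import *
o=robot.get_obs();print(D2W([29,-205,14]));go(o,D2W([29,-205,14]),93.9)
```

```text
[ 0.5583189  -0.21275063  0.06384351]
tool_pos [ 0.6337 -0.0861  0.2213] desk [171.6 -83.7 121. ] jaw yaw -85.77 F [ 0.3 -0.3  0.6] w 0.0844 t 19.65
shift mm(tool) [157.7 120.9  83.9] frac total [0.6307 0.4837 0.3355]
yaw change ccw deg -0.33  turn about tool x (down) deg 0.33 frac 0.0009
```

Call:
drive_tool([
  [[0,0.121,0.084,0],[0,0.121,0.084,0],[0,0.121,0.084,0],[0,0.121,0.084,0],[0.12,0,0,0],[0.12,0,0,0],[0.12,0,0,0],[0.12,0,0,0],[0.06,0,0,0],[0,0,0,0],[0,0,0,0],[0,0,0,0]],
])

```text
time: 20.85
tool_pos: [0.56, -0.2131, 0.0911]
ee_rot: [2.583, 1.567, -0.491]
wrist_force: [-0.1, -0.4, -0.5]
width: 0.0847
```

Run:
```python
from h import *
from ov import *
o=robot.get_obs();go(o,D2W([29,-205,14]),93.9)
s=imaging.snapshot("side");ov(s,std(),"pics/s11.png",(190,100,350,300),3)
s=imaging.snapshot("top");ov(s,std(),"pics/t11.png",(150,180,350,290),4)
from stop import m
m(s,"top")
```

```text
tool_pos [ 0.56   -0.2131  0.0911] desk [  42.  -205.4   38. ] jaw yaw -86.09 F [-0.1 -0.4 -0.5] w 0.0847 t 20.85
shift mm(tool) [27.2 -0.5  1.7] frac total [ 0.1089 -0.0019  0.007 ]
yaw change ccw deg -0.01  turn about tool x (down) deg 0.01 frac 0.0
top 5 110 [ 95.9  96.5  98.  101.7 106.1 108.5 109.6] 102.09
top 50 72 [ 96.1  96.5  98.  101.5 105.5 107.6 109.9] 101.99
top 80 70 [ 64.7  96.4  97.2 100.9 104.5 107.1 107.9] 99.54
```

View pics/s11.png

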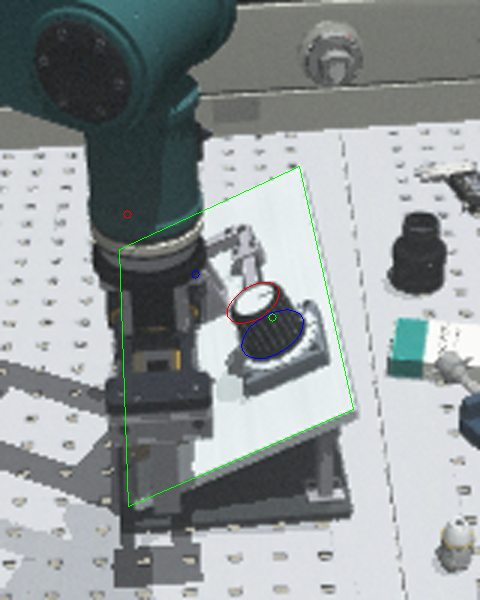

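View pics/t11.png

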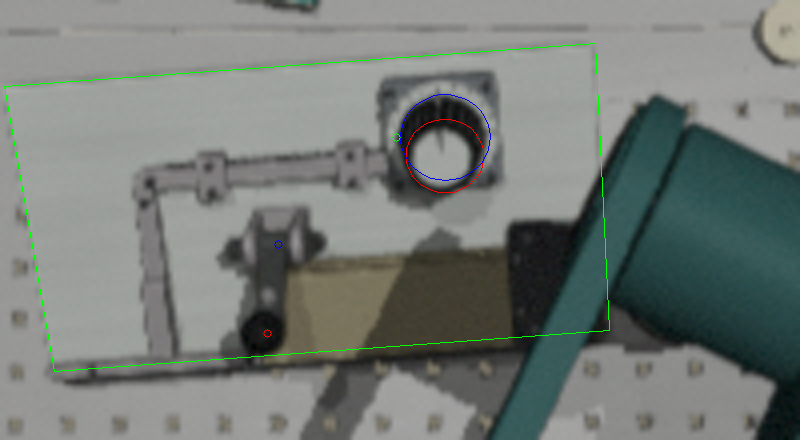

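Call:
drive_tool([
  [[0.06,0,0,0],[0.045,0,0.007,0],[0,0,0,0],[0,0,0,0],[0,-0.02,0,0],[0,-0.02,0,0],[0,-0.016,0,0],[0,-0.012,0,0],[0,-0.012,0,0],[0,0,0,0]],
])

```text
time: 21.95
tool_pos: [0.5561, -0.1933, 0.0634]
ee_rot: [2.112, 1.569, -0.962]
wrist_force: [0.1, -4.0, 1.2]
width: 0.0845
```

```bash
cat > blk.py <<'E'
from h import *
o=robot.get_obs();go(o,D2W([29,-140,14]),93.9);print("F desk",np.round(o["wrist_force"]@RD,2))
for n in("top",):
    S=imaging.snapshot(n);q=(cloud(S)-C0)@RD*1000; px=S["pixels"].astype(int); 
    beige=(px[...,0]-px[...,2]>15)
    k=(S["z_map"]>0)&beige&(abs(q[...,2]-26)<4)&(q[...,0]>3)&(q[...,0]<70)&(q[...,1]>-160)&(q[...,1]<110)
    print(n,"block y range",np.percentile(q[...,1][k],[.5,2,98,99.5]),"x",np.percentile(q[...,0][k],[.5,2,98,99.5]))
E
python3 blk.py
```

```text
tool_pos [ 0.5561 -0.1933  0.0634] desk [  28.  -185.4   14. ] jaw yaw -86.1 F [ 0.1 -4.   1.2] w 0.0845 t 21.95
shift mm(tool) [ -0.5 -45.4  -0.9] frac total [-0.002  -0.1816 -0.0036]
yaw change ccw deg 0.0  turn about tool x (down) deg -0.0 frac -0.0
F desk [ 0.32 -3.98  1.2 ]
top block y range [-91.62080488 -90.16762465  22.51833984  40.78986521] x [ 3.27500983  4.09922374 55.89278452 56.57531858]
```

Call:
drive_tool([
  [[0,-0.012,0,0],[0,-0.012,0,0],[0,-0.012,0,0],[0,-0.012,0,0],[0,-0.012,0,0],[0,-0.012,0,0],[0,-0.012,0,0],[0,-0.012,0,0],[0,-0.012,0,0],[0,-0.012,0,0],[0,-0.012,0,0],[0,-0.012,0,0],[0,-0.012,0,0],[0,0,0,0],[0,0,0,0]],
])

```text
time: 23.5
tool_pos: [0.5534, -0.1543, 0.0633]
ee_rot: [2.419, 1.57, -0.655]
wrist_force: [0.2, -4.2, 2.4]
width: 0.0845
```

```bash
python3 blk.py
python3 - <<'E'
from h import *
from ov import *
s=imaging.snapshot("top");ov(s,[],"pics/t12.png",(150,190,300,290),5)
from stop import m
m(s,"top")
E
```

```text
tool_pos [ 0.5534 -0.1543  0.0633] desk [  28.  -146.3   13.9] jaw yaw -86.12 F [ 0.2 -4.2  2.4] w 0.0845 t 23.5
shift mm(tool) [-0.5 -6.3 -0.9] frac total [-0.0021 -0.0252 -0.0036]
yaw change ccw deg 0.02  turn about tool x (down) deg -0.02 frac -0.0
F desk [ 0.93 -4.25  2.25]
top block y range [-47.11993454 -44.21612535  81.6763974   83.11671074] x [ 3.50916273  4.09410756 55.96561647 56.66617285]
top 5 254 [ 62.9  66.2  71.6  82.2 100.4 106.3 109.2] 86.1
top 50 113 [ 62.5  67.7  76.2  98.  103.2 107.1 109.7] 91.06
top 80 67 [ 66.2  96.7  97.8 101.1 104.3 106.5 107.7] 99.98
```

View pics/t12.png

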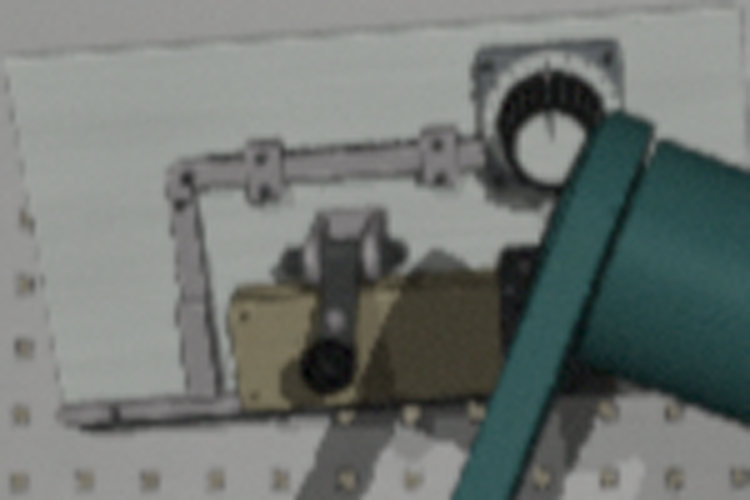

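Call:
drive_tool([
  [[0,-0.006,0,0],[0,-0.006,0,0],[0,-0.006,0,0],[0,-0.006,0,0],[0,-0.004,0,0],[0,-0.004,0,0],[0,0,0,0],[0,0,0,0]],
])

```text
time: 24.4
tool_pos: [0.5529, -0.1467, 0.0634]
ee_rot: [2.112, 1.569, -0.962]
wrist_force: [0.2, -5.3, 3.2]
width: 0.0847
```

```bash
python3 blk.py
```

```text
tool_pos [ 0.5529 -0.1467  0.0634] desk [  28.  -138.8   14. ] jaw yaw -86.13 F [ 0.2 -5.3  3.2] w 0.0847 t 24.4
shift mm(tool) [-0.5  1.2 -0.9] frac total [-0.0018  0.005  -0.0036]
yaw change ccw deg 0.03  turn about tool x (down) deg -0.03 frac -0.0001
F desk [ 1.25 -5.31  2.99]
top block y range [-36.88325851 -34.43118534  89.58709959  90.79046519] x [ 3.31434864  4.51714928 56.07010491 56.56729314]
```

Call:
drive_tool([
  [[0,-0.002,0,0],[0,-0.002,0,0],[0,0,0,0]],
])

```text
time: 24.75
tool_pos: [0.5529, -0.1458, 0.0634]
ee_rot: [2.033, 1.569, -1.041]
wrist_force: [0.8, -6.1, 1.5]
width: 0.0843
```

```bash
python3 blk.py
```

```text
tool_pos [ 0.5529 -0.1458  0.0634] desk [  28.  -137.9   14. ] jaw yaw -86.12 F [ 0.8 -6.1  1.5] w 0.0843 t 24.75
shift mm(tool) [-0.4  2.1 -0.9] frac total [-0.0018  0.0085 -0.0036]
yaw change ccw deg 0.02  turn about tool x (down) deg -0.02 frac -0.0001
F desk [ 1.02 -6.12  1.16]
top block y range [-36.35131952 -34.07469183  90.39893948  91.73985107] x [ 3.40629838  4.17174983 55.93609905 56.84477014]
```

Call:
drive_tool([
  [[0,-0.002,0,0],[0,-0.002,0,0],[0,0,0,0]],
])

```text
time: 25.1
tool_pos: [0.5528, -0.1449, 0.0634]
ee_rot: [2.048, 1.568, -1.026]
wrist_force: [0.4, -6.8, 2.0]
width: 0.0842
```

Call:
drive_tool([
  [[0,-0.002,0,0],[0,0,0,0]],
])

```text
time: 25.3
tool_pos: [0.5528, -0.1444, 0.0634]
ee_rot: [2.049, 1.568, -1.025]
wrist_force: [1.0, -6.2, 2.5]
width: 0.084
```

Call:
drive_tool([
  [[0,-0.002,0,0],[0,0,0,0]],
])

```text
time: 25.5
tool_pos: [0.5527, -0.1438, 0.0634]
ee_rot: [2.062, 1.569, -1.012]
wrist_force: [1.3, -6.8, 3.2]
width: 0.0848
```

```bash
python3 blk.py
```

```text
tool_pos [ 0.5527 -0.1438  0.0634] desk [  28.  -135.9   14. ] jaw yaw -86.12 F [ 1.3 -6.8  3.2] w 0.0848 t 25.5
shift mm(tool) [-0.4  4.1 -0.9] frac total [-0.0017  0.0166 -0.0035]
yaw change ccw deg 0.02  turn about tool x (down) deg -0.02 frac -0.0001
F desk [ 2.14 -6.89  2.5 ]
top block y range [-34.60168511 -32.02995055  92.22742954  93.43906843] x [ 3.63530046  4.282262   56.01718576 57.01710599]
```

Call:
drive_tool([
  [[0,-0.002,0,0],[0,0,0,0]],
])

```text
time: 25.75
tool_pos: [0.5527, -0.1434, 0.0634]
ee_rot: [2.052, 1.569, -1.022]
wrist_force: [1.0, -5.9, 3.1]
width: 0.0846
```

Call:
drive_tool([
  [[0,-0.002,0,0],[0,0,0,0]],
])

```text
time: 25.95
tool_pos: [0.5527, -0.1429, 0.0634]
ee_rot: [2.059, 1.569, -1.015]
wrist_force: [0.7, -6.5, 1.8]
width: 0.0842
```

```bash
python3 blk.py
python3 - <<'E'
from h import *
from ov import *
s=imaging.snapshot("top");ov(s,[],"pics/t13.png",(180,225,240,280),12)
E
```

```text
tool_pos [ 0.5527 -0.1429  0.0634] desk [  28.  -134.9   14. ] jaw yaw -86.13 F [ 0.7 -6.5  1.8] w 0.0842 t 25.95
shift mm(tool) [-0.4  5.1 -0.9] frac total [-0.0017  0.0204 -0.0035]
yaw change ccw deg 0.03  turn about tool x (down) deg -0.03 frac -0.0001
F desk [ 0.96 -6.56  1.57]
top block y range [-33.33596553 -31.18476058  93.48470694  94.56894842] x [ 3.26424344  4.30652669 56.10373897 56.47326916]
```

View pics/t13.png

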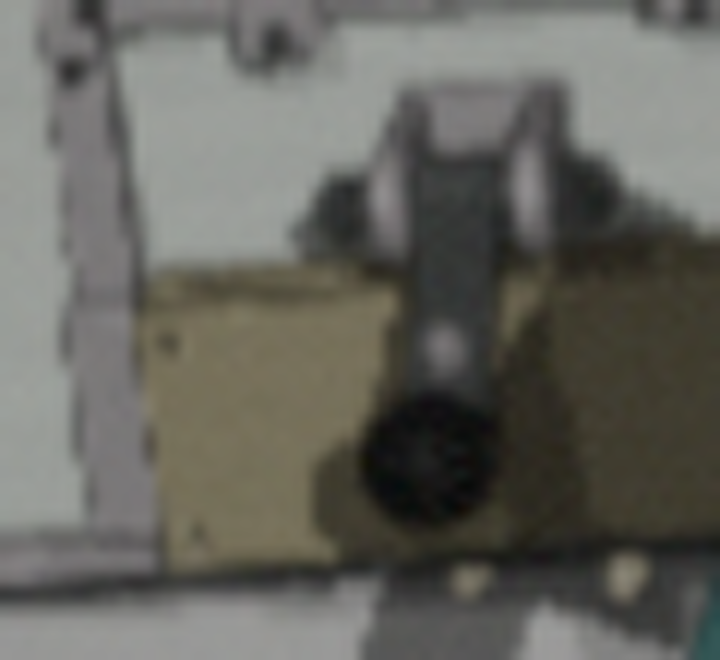

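Call:
drive_tool([
  [[0,-0.002,0,0],[0,0,0,0]],
])

```text
time: 26.25
tool_pos: [0.5526, -0.1424, 0.0634]
ee_rot: [2.037, 1.569, -1.037]
wrist_force: [0.4, -6.3, 2.7]
width: 0.0847
```

Call:
drive_tool([
  [[0,-0.002,0,0],[0,0,0,0]],
])

```text
time: 26.45
tool_pos: [0.5526, -0.1418, 0.0634]
ee_rot: [2.049, 1.569, -1.025]
wrist_force: [0.4, -5.2, 2.4]
width: 0.0849
```

Call:
drive_tool([
  [[0,-0.0015,0,0],[0,0,0,0]],
])

```text
time: 26.65
tool_pos: [0.5526, -0.1416, 0.0634]
ee_rot: [2.015, 1.568, -1.059]
wrist_force: [0.9, -6.8, 2.5]
width: 0.0842
```

Call:
drive_tool([
  [[0,-0.002,0,0],[0,0,0,0]],
])

```text
time: 26.85
tool_pos: [0.5526, -0.1416, 0.0635]
ee_rot: [1.905, 1.567, -1.169]
wrist_force: [0.8, -7.7, 2.8]
width: 0.0847
```

```bash
python3 blk.py
python3 - <<'E'
from stop import *
m(imaging.snapshot("top"),"top")
E
```

```text
tool_pos [ 0.5526 -0.1416  0.0635] desk [  28.  -133.6   14. ] jaw yaw -86.13 F [ 0.8 -7.7  2.8] w 0.0847 t 26.85
shift mm(tool) [-0.4  6.4 -0.9] frac total [-0.0016  0.0255 -0.0035]
yaw change ccw deg 0.03  turn about tool x (down) deg -0.03 frac -0.0001
F desk [ 1.43 -7.72  2.39]
top block y range [-31.11357166 -28.21189432  94.41240118  95.53871639] x [ 3.62347583  4.34748115 55.85478208 56.76850444]
top 5 310 [ 62.7  66.5  73.8  85.7  98.3 105.5 109.3] 85.85
top 50 141 [ 62.3  68.1  79.6  96.  102.7 106.4 108.6] 90.79
top 80 68 [ 76.7  96.7  97.7 101.2 104.3 106.6 107.6] 100.5
```

Call:
drive_tool([
  [[0,-0.002,0,0],[0,0,0,0]],
])

```text
time: 27.15
tool_pos: [0.5526, -0.1416, 0.0635]
ee_rot: [1.856, 1.567, -1.218]
wrist_force: [0.9, -8.8, 1.8]
width: 0.0847
```

Call:
drive_tool([
  [[0,0.02,0,0],[0,0.06,0,0],[0,0.08,0,0],[-0.12,0,0,0],[-0.16,0,0,0],[-0.16,0,0,0],[-0.16,0,0,0],[-0.12,0,0,0],[0,0,0,0]],
], grip=0.9)

```text
time: 28.05
tool_pos: [0.5567, -0.18, 0.2484]
ee_rot: [2.816, 1.562, -0.257]
wrist_force: [1.6, 0.4, 0.2]
width: 0.0846
```

```bash
cat > fin.py <<'E'
from h import *
from ov import *
R_,r=None,83
for nm in("side","top"):
    S=imaging.snapshot(nm)
    q=(cloud(S)-C0)@RD*1000; px=S["pixels"].astype(int)
    dark=px.max(-1)<60
    k=(S["z_map"]>0)&dark&(abs(q[...,1]-20)<25)&(abs(q[...,0]-58)<25)&(q[...,2]>100)&(q[...,2]<145)
    print(nm,k.sum(),"ball visible pts mean desk",q[k].mean(0).round(1),"range",np.percentile(q[k],[2,98],0).round(1).tolist())
    ov(S,std(),f"pics/{nm}14.png",(150,180,310,290) if nm=="top" else (200,100,340,290),4 if nm=="top" else 3)
h=np.array([84,20,40.])
for b in(1.15,.9,.7,.5,.3,0):
    a=b+np.arctan2(14,82); print(b, D2W(h+83.2*np.array([-np.cos(a),0,np.sin(a)])).round(4))
H=D2W([63,20,121])
go(robot.get_obs(),[H[0]+.004,H[1],H[2]+.035],93.9)
E
python3 fin.py; python3 blk.py
```

```text
side 16 ball visible pts mean desk [ 60.4  11.  123.5] range [[55.7, 7.1, 117.5], [65.8, 15.9, 127.8]]
top 110 ball visible pts mean desk [ 65.1  20.4 128.9] range [[52.4, 9.3, 118.8], [74.1, 32.8, 134.9]]
1.15 [0.5289 0.0107 0.175 ]
0.9 [0.5147 0.0098 0.1599]
0.7 [0.5063 0.0092 0.1456]
0.5 [0.5009 0.0088 0.1299]
0.3 [0.4987 0.0087 0.1134]
0 [0.5017 0.0089 0.0887]
tool_pos [ 0.5548 -0.1793  0.2425] desk [ 103.7 -171.3  176.3] jaw yaw -86.08 F [-0.4  0.5 -0.4] w 0.0847 t 28.15
shift mm(tool) [  32.5 -191.     9.3] frac total [ 0.1299 -0.7641  0.0374]
yaw change ccw deg -0.02  turn about tool x (down) deg 0.02 frac 0.0
tool_pos [ 0.5548 -0.1793  0.2425] desk [ 103.7 -171.3  176.3] jaw yaw -86.08 F [-0.4  0.5 -0.4] w 0.0847 t 28.15
shift mm(tool) [178.7 -31.2  -1.2] frac total [ 0.7148 -0.1248 -0.0049]
yaw change ccw deg -0.02  turn about tool x (down) deg 0.02 frac 0.0
F desk [-0.49  0.57 -0.24]
top block y range [-66.44942938 -64.0911465   93.58080947  95.48306295] x [ 3.43559025  4.3470723  55.95403085 56.52024075]
```

View pics/top14.png

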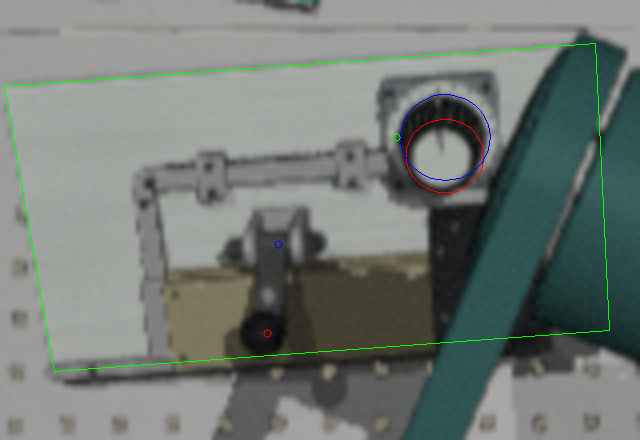

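View pics/side14.png

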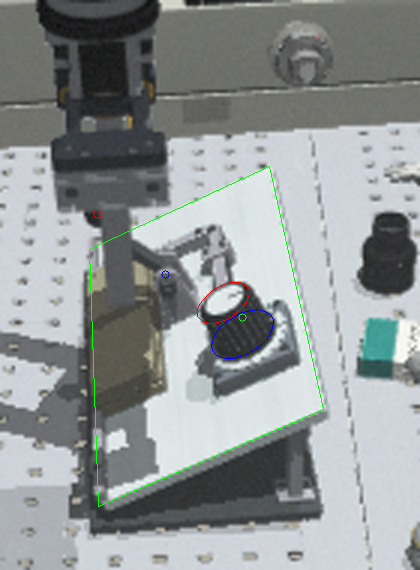

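Call:
drive_tool([
  [[0,-0.153,0.0075,0],[0,-0.153,0.0075,0],[0,-0.153,0.0075,0],[0,-0.153,0.0075,0],[0,-0.153,0.0075,0],[0.06,0,0,0],[0.06,0,0,0],[0,0,0,0],[0,0,0,0],[0,0,0,0]],
], grip=0)

```text
time: 29.2
tool_pos: [0.5326, 0.0097, 0.2127]
ee_rot: [0.52, 1.571, -2.556]
wrist_force: [-0.7, 0.5, 0.0]
width: 0.0078
```

Run:
```python
from h import *
from ov import *
go(robot.get_obs(),[.529+.003,.0107,.175+.013],93.9)
S=imaging.snapshot("side");ov(S,std(),"pics/s15.png",(200,60,340,280),2.7)
```

```text
tool_pos [0.5326 0.0097 0.2127] desk [ 82.6  18.7 153.2] jaw yaw -86.21 F [-0.7  0.5  0. ] w 0.0078 t 29.2
shift mm(tool) [24.7 -1.1  0.6] frac total [ 0.0989 -0.0043  0.0023]
yaw change ccw deg 0.11  turn about tool x (down) deg -0.11 frac -0.0003
```

View pics/s15.png

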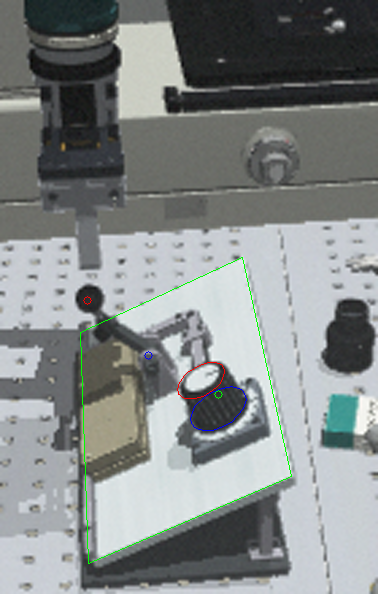

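Call:
drive_tool([
  [[0.05,-0.004,0,0],[0.045,0,0,0],[0,0,0,0],[0.03,0,0.026,0],[0.03,0,0.028,0],[0,0,0,0]],
])

```text
time: 29.85
tool_pos: [0.5168, 0.0105, 0.1746]
ee_rot: [0.286, 1.568, -2.788]
wrist_force: [-5.4, -1.0, 6.9]
width: 0.0005
```

Run:
```python
from h import *
from ov import *
go(robot.get_obs(),[.5147,.0098,.1599+.013],93.9)
S=imaging.snapshot("side");ov(S,std(),"pics/s16.png",(200,60,340,280),2.7)
```

```text
tool_pos [0.5168 0.0105 0.1746] desk [ 52.2  20.6 125.3] jaw yaw -86.11 F [-5.4 -1.   6.9] w 0.0005 t 29.85
shift mm(tool) [1.7 0.6 2.2] frac total [0.0067 0.0023 0.0086]
yaw change ccw deg 0.01  turn about tool x (down) deg -0.01 frac -0.0
```

View pics/s16.png

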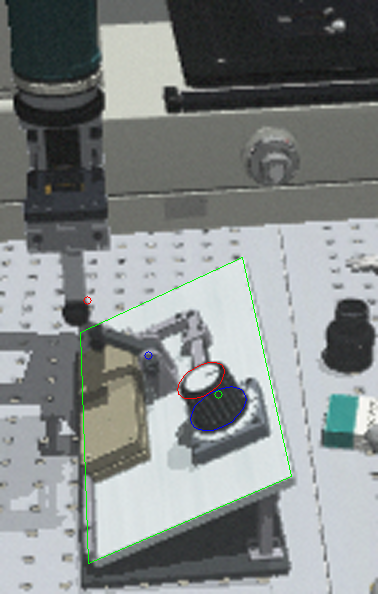

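Ball is under the fingertips and swinging (8.8 N). Continue along the arc.

Call:
drive_tool([
  [[0.029,0,0.017,0],[0.029,0,0.017,0],[0.031,0,0.011,0],[0.031,0,0.011,0],[0.033,0,0.0045,0],[0.033,0,0.0045,0],[0,0,0,0]],
])

```text
time: 30.6
tool_pos: [0.5016, 0.01, 0.1253]
ee_rot: [-0.183, 1.567, 3.027]
wrist_force: [-0.5, -0.3, 0.3]
width: 0.0006
```

Run:
```python
from h import *
from ov import *
go(robot.get_obs(),[.4987,.0087,.1134+.013],93.9)
S=imaging.snapshot("side");ov(S,[([[2,20,54]],R)],"pics/s17.png",(200,60,340,280),2.7)
```

```text
tool_pos [0.5016 0.01   0.1253] desk [17.6 21.1 87.1] jaw yaw -86.1 F [-0.5 -0.3  0.3] w 0.0006 t 30.6
shift mm(tool) [-1.1  1.1  3. ] frac total [-0.0044  0.0043  0.0121]
yaw change ccw deg -0.0  turn about tool x (down) deg 0.0 frac 0.0
```

View pics/s17.png

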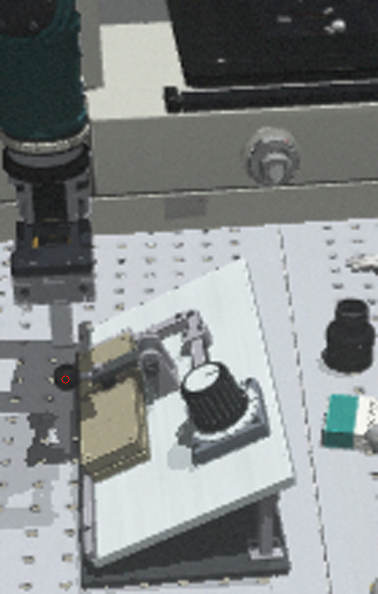

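Call:
drive_tool([
  [[-0.1,0,0,0],[-0.16,0,0,0],[-0.16,0,0,0],[0,0.15,0,0],[0,0.15,0,0],[0,0.15,0,0],[0,0.15,0,0],[0,0.15,0,0],[0,0.15,0,0],[0,0.15,0,0],[0,0,0,0],[0,0,0,0],[0,0,0,0]],
])

```text
time: 31.95
tool_pos: [0.5208, -0.2512, 0.2328]
ee_rot: [-2.656, 1.57, 0.554]
wrist_force: [-0.2, 1.2, 0.2]
width: 0.0005
```

```bash
python3 blk.py
python3 - <<'E'
from h import *
from ov import *
from stop import m
T=imaging.snapshot("top");ov(T,[([[2,20,54]],R)],"pics/t18.png",(150,190,305,275),5)
m(T,"top")
S=imaging.snapshot("side");ov(S,[([[2,20,54]],R)],"pics/s18.png",(215,150,315,280),4.5);m(S,"side")
for n,X in(("top",T),("side",S)):
    q=(cloud(X)-C0)@RD*1000;px=X["pixels"].astype(int)
    k=(X["z_map"]>0)&(abs(q[...,1]-20)<18)&(abs(q[...,0]-2)<18)&(q[...,2]>38)&(q[...,2]<80)
    print(n,"ball",k.sum(),np.percentile(q[k],[2,50,98],0).round(1).tolist())
E
```

```text
tool_pos [ 0.5208 -0.2512  0.2328] desk [  64.4 -240.7  184. ] jaw yaw -86.04 F [-0.2  1.2  0.2] w 0.0005 t 31.95
shift mm(tool) [ 169.  -100.7  -40. ] frac total [ 0.6761 -0.4027 -0.1601]
yaw change ccw deg -0.06  turn about tool x (down) deg 0.06 frac 0.0002
F desk [-0.04  1.26  0.21]
top block y range [-77.72444378 -75.01024942  92.67631126  95.16427581] x [ 3.23461048  4.28087469 56.06701571 56.70577855]
top 5 312 [ 63.   67.2  73.9  85.6  98.4 105.6 109.1] 85.79
top 50 136 [ 63.9  69.5  80.2  96.4 102.2 106.6 108.7] 91.11
top 80 69 [ 64.5  96.6  97.6 101.1 104.4 106.7 107.7] 99.61
side 5 73 [ 64.7  68.3  73.7  82.9  94.  103.1 110. ] 84.28
side 50 52 [ 63.2  68.3  77.6  89.1 102.8 106.1 108.1] 88.47
side 80 49 [ 92.6  95.   96.1  98.5 101.9 105.3 107.5] 99.37
top ball 100 [[-8.3, 10.5, 47.2], [5.6, 21.1, 62.8], [19.3, 31.6, 70.2]]
side ball 21 [[2.3, 5.1, 43.7], [9.2, 11.5, 50.5], [18.0, 19.8, 58.4]]
```

View pics/t18.png

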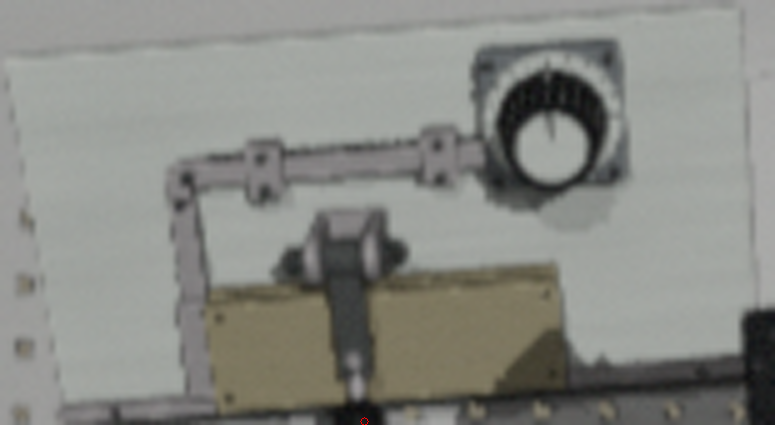

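View pics/s18.png

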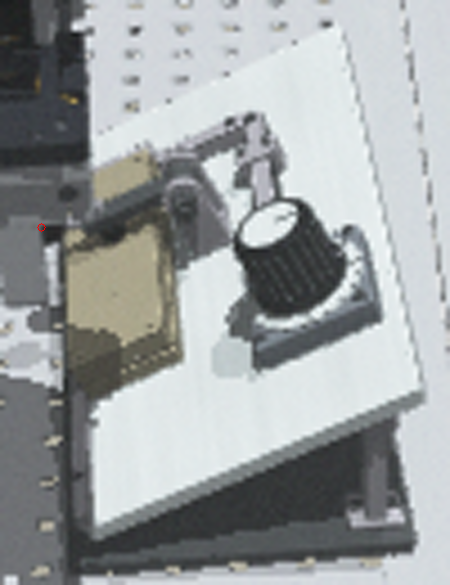

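```bash
python3 -c "
from bench import robot
print(robot.close_job())"
```

```text
the job is handed in; nothing more can be done
None
```

The whole sequence is done and the job was handed in at about 32 s of the 61 s allowed; no verdict is reported.

**What I did**
- **Knob:** I wound it back to zero in two grips. The stop moved 8 mm to the right (two clicks), and the mark pointed to the first long line. I then turned it forward five clicks in four grips, checking the stop's travel after each grip.
- **Block:** I slid it left with the back of the open left finger in steps of about 0.5 mm. At the end it stopped moving while the force rose from about 6.8 to 8.8 N, well under the stop's 30 N limit.
- **Finger:** I pushed the ball down along its arc with the shut fingers until it snapped over on to the block. Then I moved the arm clear.

**Last checks**
- **Knob:** the mark points straight up the slope. The stop had moved 12.0 mm from its starting place (two clicks out) to click five, and was still there at the end.
- **Block:** its left end reads about 95 mm in desk axes, against the stop face at about 95 to 96 mm, and no gap shows. It lies along the ledge.
- **Finger:** down, with the ball at its expected place.
- **Robot:** the wrist force is near zero and the gripper touches nothing.

**Where readings disagreed**
- **Cameras:** the two differ by 2 to 4 mm, so I averaged them to place the fixture.
- **Click-five reading:** the first one, from the side view, was 0.9 mm short. The top view and the mark both showed the fifth click.
- **Tool angle:** the tool could only point straight down, not square to the desk as you suggested. The knob slipped in the grip, so I went by the stop's travel, not the turn angle.
- **Bystanders:** I did not measure the eyepiece, loupe and tissue box again at the end. I saw no contact with them.

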